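Load a die set into the tilted bench nest

TASK

Load the blanking die set into the tilted nest on the bench: first the thick die block, then the open spacer frame on it, then the thin guide plate on top, each lying square and fully home. Every part must be pushed down past the sprung catch at the nest's upper end; at the end the catch must have sprung shut over the guide plate. Leave the other things on the bench where they are.

Things in the scene. Friction and masses are not known exactly. Their poses are not given: they have to be found in the camera images.
- pocket: Pocket of the fixed nest, for 60 x 36 mm parts; 62.6 mm long (x), 38.4 mm wide (y) inside. Origin: centre of its flat floor, 52 mm above the bench. z: out along the pocket's axis, leaning 30 degrees from vertical towards the low end, on the robot's right; x: along its length, up the slope to the catch, on the left; y: across. Aluminium, on a dark 120 x 84 mm base.
- pocket_mouth (a point): Middle of the pocket's mouth, 45 mm above the floor along the pocket's z. The low end wall is 36.5 mm high, flared to 44; the side walls are only 10 mm long stubs at the four corners, 37.5 mm high, flared to 45. Nothing stands higher than 49 mm above the floor along z.
- finger_gap (a point): Finger gap at floor height in the middle of the pocket's +y side (another at -y): between the corner stubs each side is open for 42.6 mm of length, and the deck under the floor is only 34 mm wide there, so fingers may reach at least 20 mm below the floor beside it. The point is 19.2 mm from the pocket's axis.
- catch_nose (a point): Tip of the sprung catch's 16 mm wide nose, which stands 4.8 mm into the pocket at the upper end. Flat underside 35.5 mm above the floor (the full stack is 34 mm). Above 38 mm it is a ramp leaning back to the pocket's end at about 46 mm: a part pushed down the pocket pushes it back, and it springs out above the part.
- catch (a joint): Slide of the catch along the pocket's x: 0 m = sprung fully out (shut), up to 0.008 = pushed back. Oiled; spring 2 N at 0 plus 0.4 N per mm; pushing a part past it takes about 2 to 6 N along the pocket's axis, and a light part does not fall past it by itself.
- die_block_center (a point): Die block: plain steel block 60 x 36 x 16 mm with a blind round 20 mm hole in its top face; 220 g. The point is its centre, half-way up. x: along the 60 mm, y: across the 36 mm, z: up. Lies flat on the bench with the hole upward. Goes in first, either way round.
- spacer_frame_center (a point): Spacer frame: aluminium frame 60 x 36 x 10 mm with an open 42 x 18 mm window; 70 g. The point is its centre, half-way up; x along the 60 mm, y across the 36 mm, z up. Lies flat on the bench. Goes in second, either way round.
- guide_plate_center (a point): Guide plate: steel plate 60 x 36 x 8 mm with a round 8 mm through hole in the middle; 110 g. The point is its centre, half-way up; x along the 60 mm, y across the 36 mm, z up. Lies flat on the bench. Goes in last, either way round.
- block_center (a point): Bystander: plain steel bench block 30 x 95 x 24 mm with no hole; point 5 mm above the bench at its middle. To be left alone.
- tin_center (a point): Bystander: open round tin, 42 mm across, 11 mm high; point 5 mm above the bench at its middle. To be left alone.
- tweezers_center (a point): Bystander: tweezers 10 x 111 x 4 mm lying flat, the length along y; point at the middle, 5 mm above the bench. To be left alone.
- eyeglass_center (a point): Bystander: black loupe, 42 mm in all directions; point 5 mm above the bench at its middle. To be left alone.
- screw_tin_center (a point): Bystander: round tin of screws, 44 mm across, 17 mm high; point 5 mm above the bench at its middle. To be left alone.
Things that resemble listed ones, but are neither listed nor needed, are in the scene too. What is shaped like the part that bears spacer_frame_center but yellow is not meant.

How it is judged:
By the outcome, as a careful person would: the job done as asked, in the order asked, and still so for the second after the job is handed in, with the robot touching nothing.
It also fails if it takes over 72 s, if anything falls off the work surface, if the arm or the gripper's body presses on something with over 40 N, if the wrist force passes 120 N, or if a joint passes its speed limit or range.

ROBOT

A 7-joint arm with a two-finger parallel gripper is mounted at the origin on a cart in front of the work surface, level with it; the furniture and walls round the work are solid. World frame = base frame: x ahead of the robot, y to its left, z up, the work surface at z = 0. Lengths are in mm, angles in rad, forces in N, time in s.
With the tool pointing down it reaches from about 425 to 950 mm from the base axis. Payload 4.7 kg.
Tool frame: the origin (TCP) lies on the centre line of the jaws, within the pads' length; the fingertips stand 11 mm ahead of it and the grasp point (between the pads) lies 8 mm behind it; y points along the fingers, z is the direction in which the jaws open and shut, and the axes are right-handed (so a half turn about y gives the same grasp; the last joint's range is limited). The gripper opens to 85 mm and grips with 20 to 120 N. Pads are 22 mm wide; open, the fingers measure 114 mm over their backs; the gripper's body (76 mm by 85 mm) begins 54 mm behind the grasp point. The pads swing forward as they close: fully open they stand 13 mm farther back than shut.
Start: joints at [-1.282, 0.469, -0.049, 1.532, 0.024, 1.141, -0.082], TCP at [210.882, 641.23, 242.335] pointing down, gripper open.
Joint ranges: [-2.59, 2.59], [-0.33, 1.99], [-1.39, 1.29], [0.1, 2.45], [-1.04, 4.18], [0.21, 1.99], [-2.66, 2.66]. Speed limits (rad/s): [2.57, 2.57, 3.14, 3.14, 3.14, 3.14, 3.14].

INTERFACE

Orientations are given as a unit quaternion [w, x, y, z].
In Python, from plant import status, read_camera, bot gives the robot as it stands.
- The arm moves only by the tool send_rows, never from a script. Its argument "motion" is a list of rows, each a list of 5 numbers: the closure, from 0 (fully open) to 1 (shut), then the shift along the tool's x, y, z in m, then the turn about the tool's y in rad. A call has 1 to 12 rows; each row shifts and turns the commanded pose from where the row before left it, along the tool's axes as they then stand; what a row does not reach is not made up. A row lasts 1/10 s, in which the tool goes at most 50 mm and 8.59 degrees, less where a joint would pass 70% of its speed; a pose out of reach is approached as far as the arm can. A call is refused whole if a number of a shift passes 0.05 or a number of a turn 0.15, either way. A call with a gripper value outside its range is refused whole. The fingers move at their own pace and stop on an object; "squeeze" is the grip in N (left out, the last holds). Time passes only in rows, so rows that do not move let the fingers close. It gives the time, the measured TCP pose, the force and the opening at its end, in the units of the state.
- status.get_state(): the state, without advancing time (a new reading comes with each control period).
- read_camera(name): name is "scene" or "top" or "wrist"; returns a dict with "pixels" (480x640x3 uint8, red, green, blue), "depth" (480x640 float32, mm along the optical axis (not along the pixel's ray), 0 where there is no reading), "K" (3x3 intrinsics, pixels), "R" (3x3) and "t" (3): a world point X has camera coordinates R X + t; the wrist camera has in their place "mount" (4x4, takes a point from camera to tool coordinates, whose origin is the TCP and whose axes are the tool frame's). Camera axes: x right, y down, z forward; pixel columns grow to the right and rows downward; lengths in mm; the calibration is good to about 2 mm. A picture is of the moment at which its call begins: read the wrist's pose just before it.
- bot.close_job(): hands the job in, once; it reports no verdict.
The state is a dict: "time_s": time; "joint_positions": joint angles; "qd": joint speeds; "tau": joint torques, N m; "tool_pos": TCP position; "tcp_rot": TCP orientation; "ft_force": force on the tool from outside, world axes, zero at the start; "torque": the same for the moment, N m; "opening": opening from 0.0 (shut) to 1.0 (fully open).
Only numpy, scipy, OpenCV 4.12 (cv2) and the standard library are available. Lean on these libraries where they do the work, as an engineer would, in place of code of your own. Each camera call takes 0.05 s, during which the arm holds its last target.

## Working session

There is one attempt and no reset: what is moved stays moved. The work goes in short steps, Python scripts to look and compute and a tool call to move; the robot and the scene stay as the last step left them, time stands still between calls to the robot, and variables do not carry over. Pictures are saved under pics/ and viewed, and the job is handed in when it is done.

Besides the shell and the picture viewer there is one more tool, called after "Request:" as name([rows], argument=value, ...), one row to a line, values as JSON. send_rows: Moves the arm, as the interface text tells. Its arguments: {"type":"object","properties":{"motion":{"type":"array"},"squeeze":{"type":"number"}},"required":["motion"]}

```bash
ls; mkdir -p pics; python3 - <<'E'
from plant import status, read_camera, bot
import cv2,numpy as np
print(status.get_state())
for n in ["scene","top","wrist"]:
    c=read_camera(n); cv2.imwrite(f"pics/{n}0.png",c["pixels"][:,:,::-1]); np.savez(f"{n}0.npz",**c)
    print(n,{k:np.round(v,3).tolist() for k,v in c.items() if k not in("pixels","depth")})
E
```

```text
pics
{'time_s': 0.0, 'joint_positions': array([-1.28188264,  0.46947448, -0.04859736,  1.53372736,  0.02411062,
        1.14094174, -0.08229216]), 'qd': array([ 0.00118458, -0.00032889, -0.00036421, -0.00265514, -0.00065071,
       -0.00028205, -0.00069793]), 'tau': array([ 1.47724481e-04, -5.10292125e+01, -4.70025977e-02, -2.37720394e+01,
        1.05911031e-02,  7.39555748e-03,  3.32990510e-06]), 'tool_pos': array([210.74515487, 640.66505474, 241.22495708]), 'tcp_rot': array([-0.69751031,  0.69888993, -0.11195757,  0.11179328]), 'ft_force': array([ 0.52989004,  0.64414623, -0.63229124]), 'torque': array([ 0.04322546, -0.06348344, -0.03689202]), 'opening': 1.0004250262422236}
scene {'K': [[553.135, 0.0, 324.46], [0.0, 553.135, 237.831], [0.0, 0.0, 1.0]], 'R': [[0.837, -0.547, 0.022], [-0.3, -0.493, -0.816], [0.457, 0.677, -0.577]], 't': [-516.833, 163.864, 840.794]}
top {'K': [[546.158, 0.0, 319.405], [0.0, 546.158, 240.718], [0.0, 0.0, 1.0]], 'R': [[-0.015, -1.0, 0.008], [-0.996, 0.014, -0.089], [0.089, -0.009, -0.996]], 't': [-132.283, 544.661, 1223.079]}
wrist {'K': [[383.43, 0.0, 317.463], [0.0, 383.43, 245.405], [0.0, 0.0, 1.0]], 'mount': [[0.001, 0.955, 0.297, -76.364], [0.0, -0.297, 0.955, -130.671], [1.0, -0.001, -0.001, -1.323], [0.0, 0.0, 0.0, 1.0]]}
```

View pics/scene0.png

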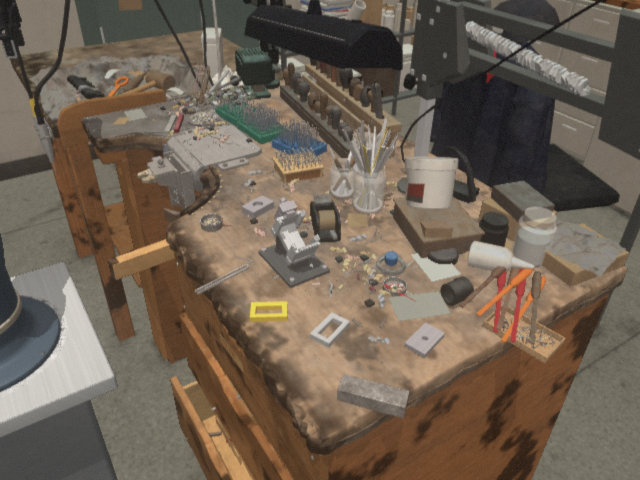

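View pics/top0.png

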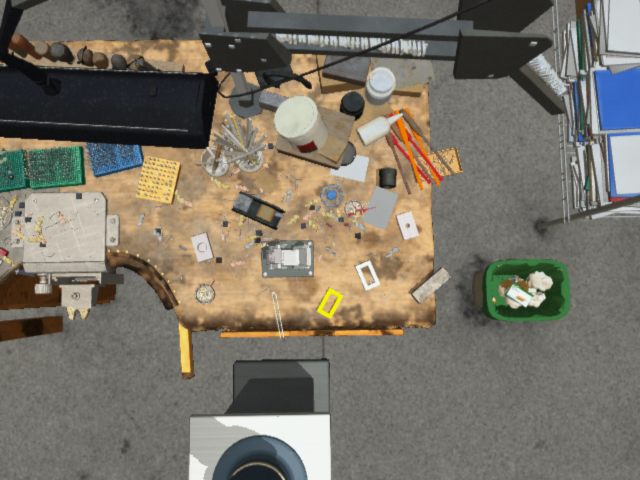

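View pics/wrist0.png

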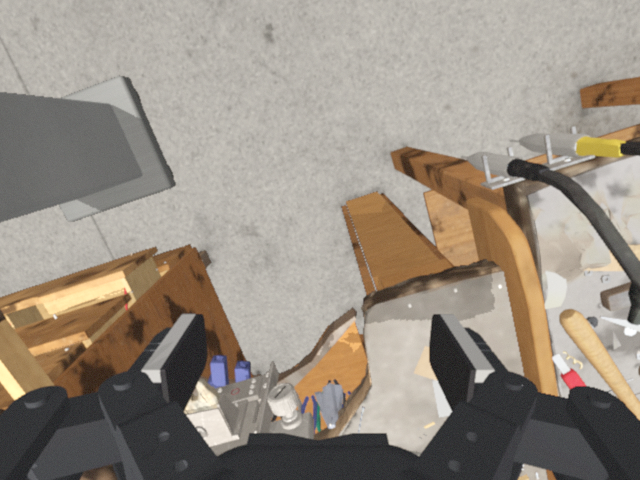

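```bash
cat > h.py <<'E'
import numpy as np,cv2
def load(n): return dict(np.load(n+".npz"))
def ray(c,u,v,z):
    d=c["R"].T@np.linalg.inv(c["K"])@np.array([u,v,1.]); o=-c["R"].T@c["t"]
    return o+d*(z-o[2])/d[2]
def dpts(c):
    u,v=np.meshgrid(np.arange(640),np.arange(480)); d=c["depth"]
    P=np.stack([u,v,np.ones_like(u)],-1)@np.linalg.inv(c["K"]).T*d[...,None]
    return (P-c["t"])@c["R"]
E
python3 - <<'E'
from h import *
c=load("top0");P=dpts(c)
im=c["pixels"][:,:,::-1]
def crop(u0,v0,u1,v1,s): return cv2.resize(im[v0:v1,u0:u1],None,fx=s,fy=s,interpolation=cv2.INTER_CUBIC)
cv2.imwrite("pics/c1.png",crop(180,200,450,325,2.9))
for n,(u,v) in dict(blk=(203,247),plate=(406,225),frame=(368,275),frameedge=(361,276),bench=(385,250),yel=(321,303),steel=(432,285),nest=(290,257),bench2=(225,260)).items(): print(n,P[v,u].round(1))
s=load("scene0");PS=dpts(s)
im=s["pixels"][:,:,::-1]
cv2.imwrite("pics/c2.png",crop(190,180,460,380,2.9))
E
```

```text
blk [533.7 129.5   4.8]
plate [ 579.5 -344.1   -4.3]
frame [ 4.636e+02 -2.518e+02 -1.000e-01]
frameedge [ 461.3 -234.9    7.1]
bench [ 521.4 -293.4   -4.8]
yel [ 400.8 -141.8    5.6]
steel [ 438.1 -393.4   29.7]
nest [505.1 -73.5  46.1]
bench2 [503.1  79.6  -0.8]
```

View pics/c1.png

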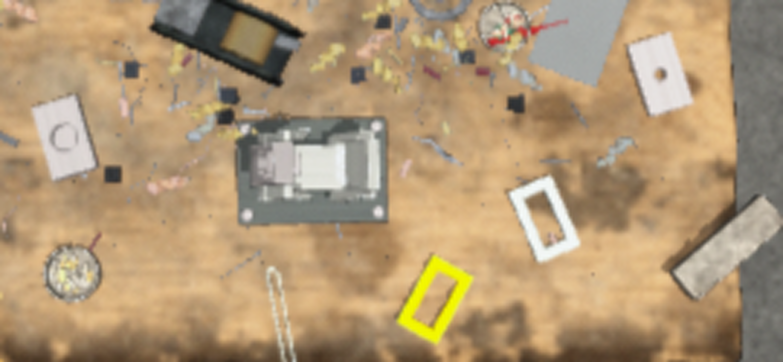

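View pics/c2.png

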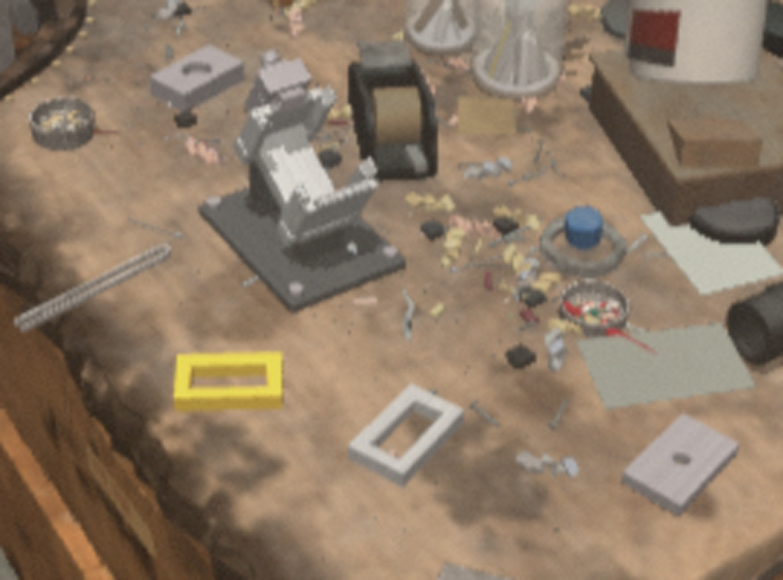

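```bash
cat >> h.py <<'E'
from scipy.spatial.transform import Rotation as Ro
def Rq(q): return Ro.from_quat([q[1],q[2],q[3],q[0]]).as_matrix()
def rect(c,u,v,rad,ztop,lo,zmin=None):
    im=c["pixels"].astype(int); m=((im.min(-1)>lo)).astype(np.uint8)
    w=np.zeros_like(m); cv2.circle(w,(u,v),rad,1,-1); m&=w
    n,l,st,ce=cv2.connectedComponentsWithStats(m)
    k=1+np.argmax(st[1:,4]); cn,_=cv2.findContours((l==k).astype(np.uint8),cv2.RETR_EXTERNAL,cv2.CHAIN_APPROX_NONE)
    cn=max(cn,key=cv2.contourArea).reshape(-1,2)
    W=np.array([ray(c,a,b,ztop)[:2] for a,b in cn],np.float32)
    r=cv2.minAreaRect(W); return r,cv2.boxPoints(r)
E
python3 - <<'E'
from h import *
from plant import status
s=status.get_state();print(Rq(s["tcp_rot"]).round(3), s["time_s"])
c=load("top0")
for n,(u,v,z,rad) in dict(block=(203,247,16,22),plate=(406,225,8,22),frame=(368,275,10,24)).items():
    for lo in (140,160,180):
        r,b=rect(c,u,v,rad,z,lo); print(n,lo,np.round(r[0],1),np.round(r[1],1),round(r[2],1))
E
```

```text
[[ 0.95  -0.     0.312]
 [-0.312 -0.001  0.95 ]
 [ 0.    -1.    -0.002]] 0.15
block 140 [531.1 131.2] [64.5 38.5] 16.1
block 160 [532.8 131.1] [60.4 36.4] 16.4
block 180 [533.1 130.8] [58.7 35.2] 16.4
plate 140 [ 577.7 -346.1] [62.4 38.5] 16.8
plate 160 [ 577.8 -345.2] [60.6 37. ] 16.7
plate 180 [ 577.8 -345.2] [59.2 35.5] 16.7
frame 140 [ 459.  -242.4] [64.2 55.4] 24.0
frame 160 [ 462.6 -249.5] [63.  37.7] 22.7
frame 180 [ 463.1 -249.6] [61.3 36.3] 22.1
```

```bash
cat >> h.py <<'E'
def plan(s,tgt,yaw,yaw0=None):
    """s: state. tgt world xyz of TCP; yaw deg of tool x. Print tool-frame delta in current axes and turn"""
    R=Rq(s["tcp_rot"]); d=R.T@(np.array(tgt)-s["tool_pos"])
    y0=np.degrees(np.arctan2(R[1,0],R[0,0])); dy=(yaw-y0+180)%360-180
    print("tcp",s["tool_pos"].round(1),"yaw",round(y0,2),"delta tool mm",d.round(1),"turn rad",round(-np.radians(dy),4),"norm",round(np.linalg.norm(d),1))
E
python3 - <<'E'
from h import *
c=load("top0");P=dpts(c)
a=np.array([211,641]);b=np.array([541,133])
ok=c["depth"]>0
for t in np.linspace(0,1,13):
    p=a+t*(b-a); m=ok&(np.hypot(P[...,0]-p[0],P[...,1]-p[1])<90)
    print(p.round(0),P[m][:,2].max().round(0) if m.any() else None)
E
```

```text
[211. 641.] -880.0
[238. 599.] -880.0
[266. 556.] -882.0
[294. 514.] -883.0
[321. 472.] 4.0
[348. 429.] 22.0
[376. 387.] 22.0
[404. 345.] 22.0
[431. 302.] 16.0
[458. 260.] 15.0
[486. 218.] 22.0
[514. 175.] 22.0
[541. 133.] 22.0
```

Request:
send_rows([
  [0,0.018,0,-0.0145,0],
  [0,0.036,0,-0.029,0],
  [0,0.036,0,-0.029,0],
  [0,0.036,0,-0.029,0],
  [0,0.036,0,-0.029,0],
  [0,0.036,0,-0.029,0],
  [0,0.036,0,-0.029,0],
  [0,0.036,0,-0.029,0],
  [0,0.036,0,-0.029,0],
  [0,0.036,0,-0.029,0],
  [0,0.036,0,-0.029,0],
  [0,0.036,0,-0.029,0],
], squeeze=30)

```text
time_s: 1.35
tool_pos: [500.5, 193.3, 242.3]
tcp_rot: [0.698, -0.698, 0.112, -0.112]
ft_force: [0.8, 0.8, 0.2]
opening: 1.0
```

Request:
send_rows([
  [0,0.036,0,-0.029,0],
  [0,0.02,0,-0.02,0],
  [0,0,0,0,-0.12],
  [0,0,0,0,-0.12],
  [0,0,0,0,-0.12],
  [0,0,0,0,-0.12],
  [0,0,0,0,-0.12],
  [0,0,0,0,0],
  [0,0,0,0,0],
])

```text
time_s: 2.25
tool_pos: [537.7, 130.9, 242.1]
tcp_rot: [0.7, -0.7, -0.098, 0.099]
ft_force: [0.5, -0.1, 1.1]
opening: 1.001
```

```bash
cat >> h.py <<'E'
def wcam(name):
    from plant import status, read_camera
    s=status.get_state(); c=read_camera("wrist"); 
    M=c["mount"]; Rt=Rq(s["tcp_rot"]); Rcw=Rt@M[:3,:3]; o=Rt@M[:3,3]+s["tool_pos"]
    c["R"]=Rcw.T; c["t"]=-Rcw.T@o
    np.savez(name+".npz",**c); cv2.imwrite(f"pics/{name}.png",c["pixels"][:,:,::-1]); return s,c
E
python3 - <<'E'
from h import *
s,c=wcam("w1")
plan(s,[541,133,241],16.4); print(s["joint_positions"].round(2),s["time_s"],s["ft_force"].round(1))
p=c["R"]@np.array([533,131,16])+c["t"]; p=c["K"]@p; print(p[:2]/p[2])
E
```

```text
tcp [537.7 130.9 242.1] yaw 16.02 delta tool mm [3.7 1.1 1.1] turn rad -0.0066 norm 4.0
[-0.4   0.27  0.11  1.83 -0.03  1.04  1.57] 2.25 [ 0.5 -0.1  1.1]
[319.93077997 206.70537732]
```

View pics/w1.png

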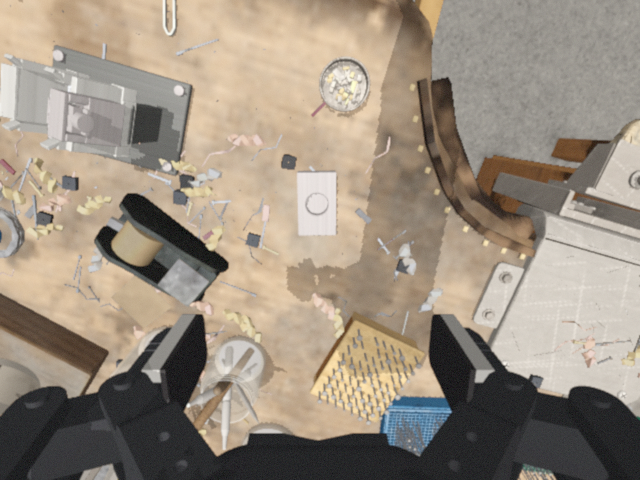

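```bash
python3 - <<'E'
from h import *
c=load("w1"); from plant import status
for lo in (185,195,205,215):
    r,b=rect(c,317,203,45,16,lo); print(lo,np.round(r[0],1),np.round(r[1],1),round(r[2],1))
im=c["pixels"][:,:,::-1]; cv2.imwrite("pics/z1.png",cv2.resize(im[150:260,260:380],None,fx=5,fy=5))
print(status.get_state()["tool_pos"],status.get_state()["time_s"])
E
```

```text
185 [531.9 126.7] [60.3 36. ] 16.7
195 [531.8 126.9] [59.9 35.7] 16.7
205 [531.7 127.1] [58.6 35.4] 16.5
215 [531.6 127.3] [58.3 35.3] 15.9
[537.75253283 130.94148767 242.15182348] 2.3
```

View pics/z1.png

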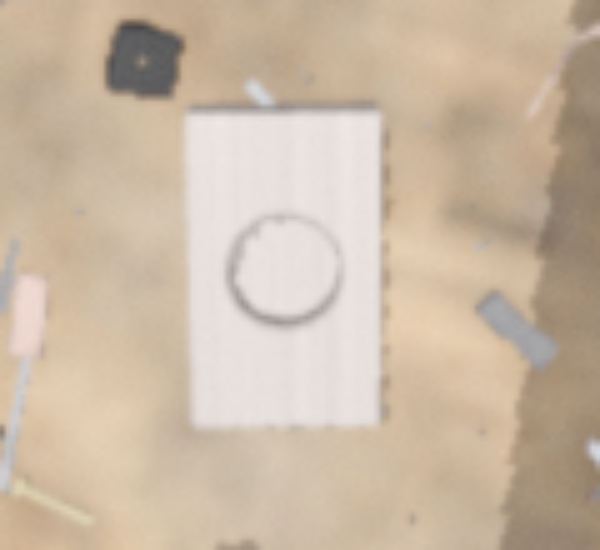

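Request:
send_rows([
  [0,0.0023,0.03,0,-0.009],
  [0,0,0.045,0,0],
  [0,0,0.045,0,0],
  [0,0,0.045,0,0],
  [0,0,0.035,0,0],
  [0,0,0.02,0,0],
  [0,0,0.01,0,0],
  [0,0,0,0,0],
  [0.3,0,0,0,0],
  [0.5,0,0,0,0],
  [0.6,0,0,0,0],
  [0.7,0,0,0,0],
])

```text
time_s: 3.5
tool_pos: [540.9, 131.9, 13.5]
tcp_rot: [0.7, -0.699, -0.103, 0.102]
ft_force: [-0.0, 0.2, 3.6]
opening: 0.415
```

Request:
send_rows([
  [1,0,0,0,0],
  [1,0,0,0,0],
  [1,0,0,0,0],
  [1,0,0,0,0],
  [1,0,0,0,0],
])

```text
time_s: 4.0
tool_pos: [540.9, 131.9, 13.5]
tcp_rot: [0.7, -0.699, -0.103, 0.102]
ft_force: [0.4, -0.5, 6.1]
opening: 0.414
```

```bash
python3 - <<'E'
from h import *
s,c=wcam("w2")
plan(s,[540,131,12],16.6); print(s["time_s"],s["ft_force"].round(1),s["opening"])
p=c["R"]@np.array([532,129,16])+c["t"]; p=c["K"]@p; print(p[:2]/p[2])
E
```

```text
tcp [540.9 131.9  13.5] yaw 16.68 delta tool mm [-1.1  1.5 -0.6] turn rad 0.0014 norm 2.0
4.0 [ 0.4 -0.5  6.1] 0.4135737193057492
[319.38770738 317.07154752]
```

View pics/w2.png

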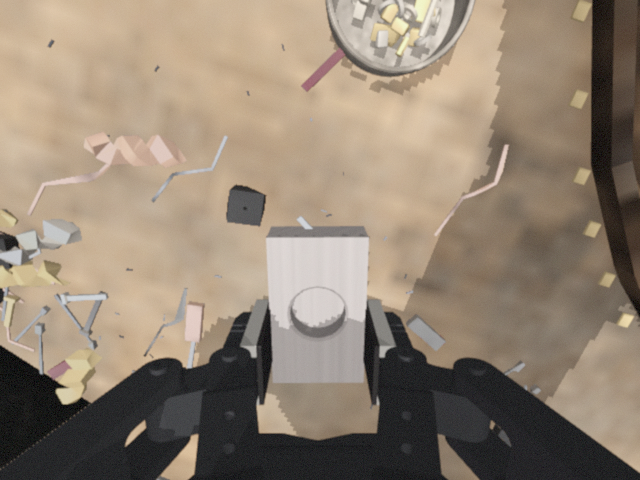

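```bash
python3 - <<'E'
from h import *
c=load("w2"); from plant import status
s=status.get_state();R=Rq(s["tcp_rot"])
for u,v in [(267,238),(368,238),(364,382),(272,382),(318,308)]:
    p=ray(c,u,v,16); print(p.round(1),(R.T@(p-s["tool_pos"])).round(1))
t=load("top0")
# nest picture
im=t["pixels"][:,:,::-1]; cv2.imwrite("pics/z2.png",cv2.resize(im[232:285,255:322],None,fx=10,fy=10,interpolation=cv2.INTER_CUBIC))
im=load("scene0")["pixels"][:,:,::-1]; cv2.imwrite("pics/z3.png",cv2.resize(im[190:290,250:335],None,fx=6,fy=6,interpolation=cv2.INTER_CUBIC))
E
```

```text
[507.9 102.7  16. ] [-40.   -2.6 -18.4]
[497.8 136.4  16. ] [-39.9  -2.5  16.7]
[554.2 154.   16. ] [19.1 -2.4 17.4]
[564.6 119.3  16. ] [ 19.1  -2.4 -18.9]
[528.6 127.4  16. ] [-13.1  -2.5  -0.7]
```

View pics/z2.png

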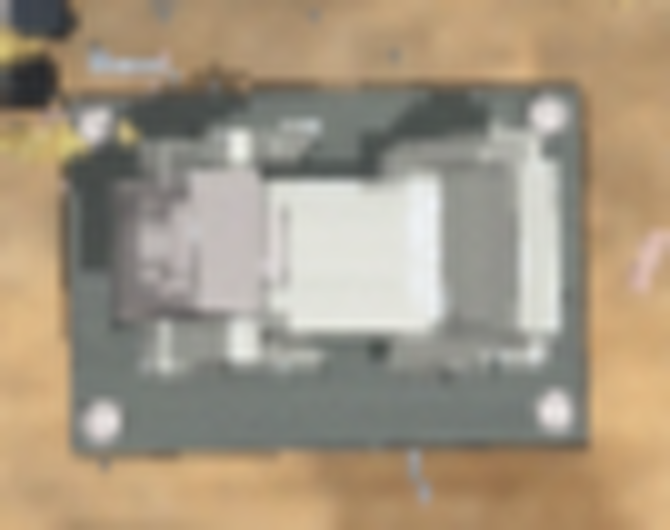

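View pics/z3.png

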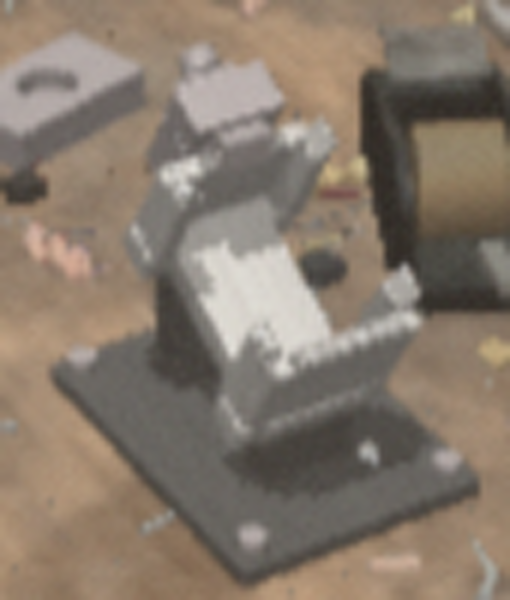

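Request:
send_rows([
  [1,0,-0.02,0,0],
  [1,0,-0.045,0,0],
  [1,0,-0.045,0,0],
  [1,0,-0.045,0,0],
  [1,-0.001,-0.045,-0.026,0],
  [1,-0.001,-0.03,-0.04,0],
  [1,-0.001,0,-0.04,0],
  [1,-0.001,0,-0.04,0],
  [1,0,0,-0.03,0],
  [1,0,0,-0.01,0],
  [1,0,0,0,0],
])

```text
time_s: 5.15
tool_pos: [589.0, -48.3, 240.2]
tcp_rot: [-0.7, 0.7, 0.101, -0.102]
ft_force: [0.9, 0.8, -1.2]
opening: 0.411
```

```bash
python3 - <<'E'
from h import *
s,c=wcam("w3")
plan(s,[505,-163,243],-90); print(s["time_s"],s["ft_force"].round(1),s["opening"])
E
```

```text
tcp [589.  -48.3 240.2] yaw 16.5 delta tool mm [-113.2   -2.7  -86.1] turn rad 1.8587 norm 142.2
5.15 [ 0.9  0.8 -1.2] 0.410999448280838
```

View pics/w3.png

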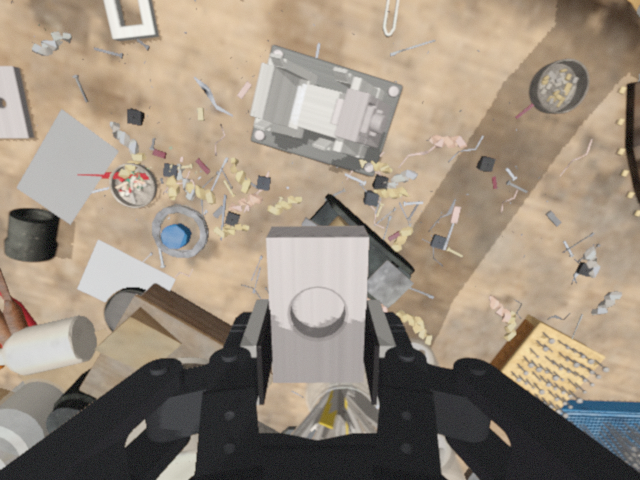

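Request:
send_rows([
  [1,-0.02,0,-0.015,0],
  [1,-0.038,0,-0.028,0],
  [1,-0.038,0,-0.028,0],
  [1,-0.017,0,-0.015,0],
  [1,0,0,0,0.143],
  [1,0,0,0,0.143],
  [1,0,0,0,0.143],
  [1,0,0,0,0.143],
  [1,0,0,0,0.143],
  [1,0,0,0,0.143],
  [1,0,0,0,0.143],
  [1,0,0,0,0.143],
])

```text
time_s: 6.4
tool_pos: [506.0, -158.5, 240.3]
tcp_rot: [0.644, -0.643, 0.293, -0.293]
ft_force: [0.2, -0.1, -1.5]
opening: 0.411
```

Request:
send_rows([
  [1,0,0,0,0.143],
  [1,0,0,0,0.143],
  [1,0,0,0,0.143],
  [1,0,0,0,0.143],
  [1,0,0,0,0.143],
  [1,0,0,0,0],
  [1,0,0,0,0],
])

```text
time_s: 7.1
tool_pos: [506.0, -159.6, 240.4]
tcp_rot: [0.502, -0.502, 0.498, -0.497]
ft_force: [-0.5, -0.0, -2.0]
opening: 0.413
```

```bash
python3 - <<'E'
from h import *
s,c=wcam("w4")
plan(s,[505,-163,243],-90); print(s["time_s"],s["ft_force"].round(1),s["opening"])
for n,(a,b,d,e) in dict(w3=(230,20,430,200),w4=(210,20,430,230)).items():
    im=load(n)["pixels"][:,:,::-1]; cv2.imwrite(f"pics/{n}z.png",cv2.resize(im[b:e,a:d],None,fx=3.3,fy=3.3,interpolation=cv2.INTER_CUBIC)[:600])
E
```

```text
tcp [ 506.  -159.6  240.4] yaw -89.48 delta tool mm [ 3.4 -2.6 -1. ] turn rad 0.009 norm 4.4
7.1 [-0.5 -0.  -2. ] 0.4133898101840559
```

View pics/w4.png

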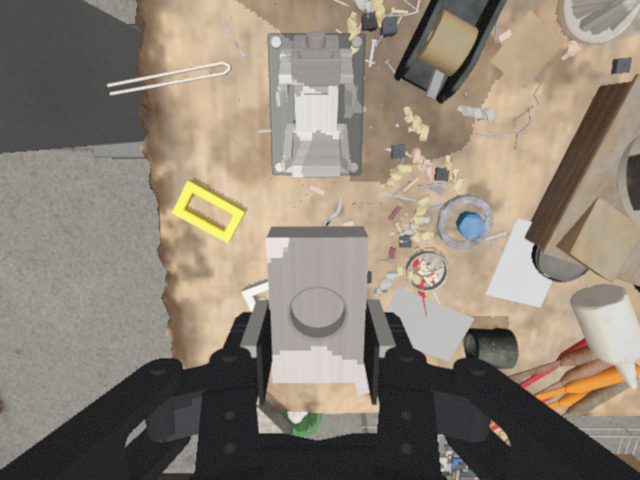

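View pics/w3z.png

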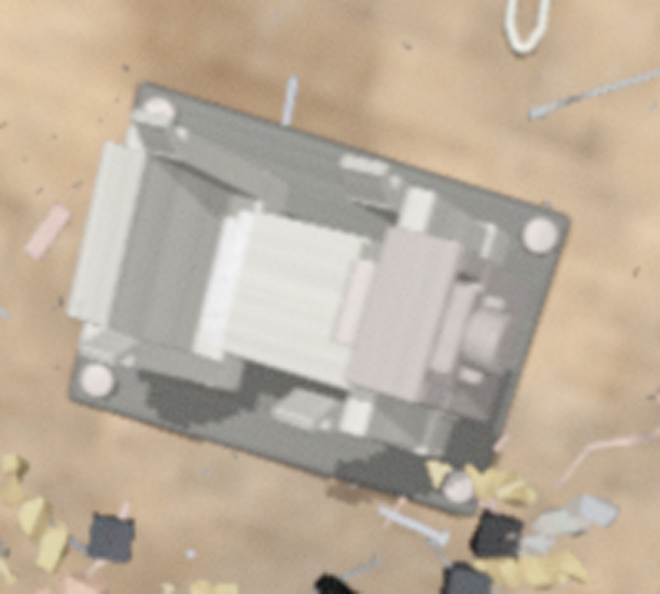

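View pics/w4z.png

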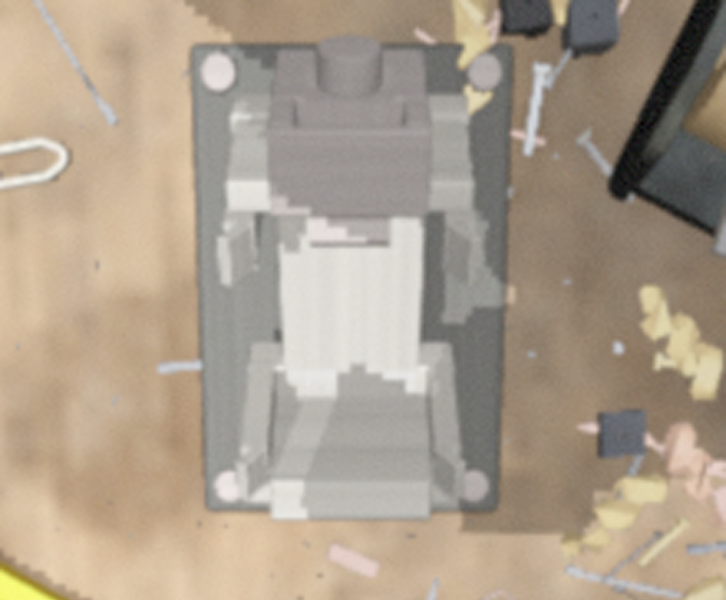

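```bash
cat > n.py <<'E'
from h import *
w3,w4,t=load("w3"),load("w4"),load("top0")
S3=np.array([(540,235),(457,487),(97,379),(158,112)])/3.3+[230,20]
S4=np.array([(218,72),(485,72),(473,487),(230,486)])/3.3+[210,20]
C4=np.array([(191,45),(511,43),(497,510),(206,510)])/3.3+[210,20]
C3=np.array([(568,214),(473,515),(70,400),(142,83)])/3.3+[230,20]
CT=np.array([(70,455),(70,92),(578,85),(587,447)])/10+[255,232]
for h in (6,10,14):
    for n,c,S in (("w3",w3,S3),("w4",w4,S4),("w3c",w3,C3),("w4c",w4,C4),("top",t,CT)):
        W=np.array([ray(c,u,v,h)[:2] for u,v in S]); e=np.roll(W,-1,0)-W
        print(h,n,W.round(0).tolist(),"mean",W.mean(0).round(1),np.linalg.norm(e,axis=1).round(1), "yaw",np.degrees(np.arctan2(*(W[0]+W[1]-W[2]-W[3]))).round(1))
E
python3 n.py
```

```text
6 w3 [[468.0, -15.0], [537.0, -15.0], [537.0, -120.0], [468.0, -121.0]] mean [502.5 -67.5] [ 69.5 105.2  69.7 106. ] yaw -0.1
6 w4 [[468.0, -16.0], [537.0, -16.0], [538.0, -122.0], [469.0, -122.0]] mean [503.2 -68.7] [ 69.3 106.   69.1 105.8] yaw -0.4
6 w3c [[461.0, -9.0], [543.0, -8.0], [545.0, -126.0], [462.0, -126.0]] mean [502.8 -67.3] [ 82.7 118.   82.7 117.1] yaw -0.8
6 w4c [[461.0, -10.0], [544.0, -9.0], [545.0, -128.0], [462.0, -129.0]] mean [503.2 -68.8] [ 82.5 119.2  83.2 118.8] yaw -0.5
6 top [[461.0, -7.0], [545.0, -7.0], [545.0, -125.0], [461.0, -126.0]] mean [503.2 -66.2] [ 84.  117.7  83.8 119.1] yaw -0.0
10 w3 [[468.0, -15.0], [537.0, -15.0], [537.0, -119.0], [468.0, -120.0]] mean [502.7 -67.5] [ 68.7 104.   69.  104.8] yaw -0.1
10 w4 [[469.0, -17.0], [537.0, -16.0], [538.0, -121.0], [469.0, -121.0]] mean [503.2 -68.9] [ 68.5 104.9  68.3 104.6] yaw -0.4
10 w3c [[461.0, -10.0], [543.0, -8.0], [545.0, -125.0], [463.0, -126.0]] mean [503.  -67.3] [ 81.8 116.7  81.8 115.8] yaw -0.8
10 w4c [[462.0, -11.0], [544.0, -10.0], [545.0, -127.0], [463.0, -128.0]] mean [503.2 -69. ] [ 81.6 117.9  82.2 117.5] yaw -0.5
10 top [[461.0, -7.0], [545.0, -8.0], [545.0, -125.0], [461.0, -126.0]] mean [503.  -66.4] [ 83.7 117.4  83.6 118.7] yaw -0.0
14 w3 [[469.0, -16.0], [537.0, -16.0], [537.0, -119.0], [469.0, -120.0]] mean [502.8 -67.5] [ 68.  102.9  68.2 103.6] yaw -0.1
14 w4 [[469.0, -18.0], [537.0, -17.0], [537.0, -121.0], [470.0, -121.0]] mean [503.3 -69.1] [ 67.7 103.7  67.5 103.4] yaw -0.4
14 w3c [[462.0, -11.0], [543.0, -9.0], [544.0, -125.0], [463.0, -125.0]] mean [503.1 -67.4] [ 80.9 115.4  80.9 114.5] yaw -0.8
14 w4c [[462.0, -11.0], [543.0, -10.0], [544.0, -127.0], [463.0, -128.0]] mean [503.2 -69.1] [ 80.7 116.6  81.3 116.2] yaw -0.5
14 top [[461.0, -8.0], [544.0, -8.0], [544.0, -125.0], [461.0, -126.0]] mean [502.7 -66.6] [ 83.4 117.   83.3 118.4] yaw -0.0
```

```bash
python3 - <<'E'
from h import *
for n in ("w4","w3","top0"):
    c=load(n);P=dpts(c); 
    m=(c["depth"]>0)&(abs(P[...,0]-502.5)<6)&(P[...,1]>-145)&(P[...,1]<5)
    Q=P[m]; print(n,len(Q))
    o=[]
    for y in range(-140,4,4):
        k=Q[(Q[:,1]>=y)&(Q[:,1]<y+4)]
        if len(k): o.append((y+2,round(float(np.median(k[:,2])),1),round(float(k[:,2].std()),1),len(k)))
    print(o)
E
```

```text
w4 4964
[(-138, 241.8, 85.0, 390), (-134, 241.8, 79.3, 396), (-130, 242.0, 0.6, 348), (-126, 241.9, 0.6, 365), (-122, 236.9, 49.3, 626), (-118, 68.9, 0.9, 76), (-114, 67.0, 1.4, 88), (-110, 60.4, 2.3, 90), (-106, 53.3, 2.3, 87), (-102, 46.6, 2.1, 78), (-98, 39.8, 2.0, 70), (-94, 36.2, 1.0, 70), (-90, 38.5, 0.9, 69), (-86, 40.8, 0.9, 71), (-82, 43.1, 1.1, 79), (-78, 45.6, 1.0, 85), (-74, 47.9, 1.0, 75), (-70, 50.5, 1.0, 93), (-66, 53.0, 23.1, 118), (-62, 106.5, 24.4, 213), (-58, 113.2, 0.9, 133), (-54, 115.6, 1.1, 149), (-50, 117.9, 1.1, 150), (-46, 118.4, 1.5, 129), (-42, 117.5, 1.4, 167), (-38, 120.9, 2.2, 170), (-34, 121.0, 1.8, 117), (-30, 116.8, 1.0, 34), (-6, -0.6, 0.9, 28), (-2, -1.1, 0.9, 72), (2, -1.0, 0.8, 78)]
w3 2816
[(-138, -0.7, 1.5, 68), (-134, -0.8, 0.8, 23), (-122, 70.5, 1.0, 61), (-118, 69.5, 0.9, 103), (-114, 66.9, 1.4, 106), (-110, 60.7, 2.2, 110), (-106, 53.9, 2.1, 102), (-102, 46.8, 2.3, 98), (-98, 39.6, 2.1, 89), (-94, 36.4, 1.0, 74), (-90, 38.8, 0.9, 75), (-86, 41.0, 0.9, 76), (-82, 43.2, 1.0, 78), (-78, 45.6, 1.1, 77), (-74, 47.8, 0.9, 80), (-70, 50.2, 1.1, 81
[... 466 characters left out ...]
-122, 7.8, 2.0, 10), (-118, 69.1, 1.7, 12), (-114, 67.2, 1.3, 6), (-110, 68.1, 1.6, 11), (-106, 60.8, 1.7, 12), (-102, 51.8, 2.5, 10), (-98, 45.7, 1.6, 5), (-94, 39.8, 3.8, 10), (-90, 36.6, 1.4, 11), (-86, 40.0, 2.7, 10), (-82, 42.2, 1.9, 9), (-78, 44.6, 2.1, 6), (-74, 47.4, 1.6, 10), (-70, 47.5, 1.5, 10), (-66, 50.7, 2.0, 10), (-62, 57.7, 23.7, 16), (-58, 106.7, 18.0, 14), (-54, 114.0, 15.6, 13), (-50, 117.5, 2.4, 12), (-46, 118.7, 1.7, 12), (-42, 118.9, 2.7, 12), (-38, 118.6, 2.9, 12), (-34, 121.0, 4.3, 12), (-30, 118.6, 8.5, 9), (-26, 101.4, 11.5, 4), (-22, 85.8, 2.4, 6), (-18, 10.1, 0.0, 1), (-14, 7.4, 2.7, 9), (-10, 5.4, 2.7, 9), (-6, 5.7, 2.0, 7), (-2, -2.4, 1.1, 9), (2, 0.7, 2.8, 10)]
```

Request:
send_rows([
  [1,-0.02,0,-0.0034,0.006],
  [1,-0.03,0.02,0,0],
  [1,-0.019,0.03,0,0],
  [1,0,0.03,0,0],
  [1,0,0.01,0,0],
  [1,0,0,0,0],
], squeeze=30)

```text
time_s: 7.75
tool_pos: [501.6, -92.5, 149.5]
tcp_rot: [0.499, -0.5, 0.501, -0.5]
ft_force: [0.3, -1.2, -2.4]
opening: 0.41
```

```bash
python3 - <<'E'
from h import *
from plant import status
s=status.get_state(); plan(s,[502.6,-91,140],-89.8); print(s["time_s"],s["ft_force"].round(1),s["opening"])
E
```

```text
tcp [501.6 -92.5 149.5] yaw -90.13 delta tool mm [-1.5  9.5  1. ] turn rad -0.0058 norm 9.7
7.75 [ 0.3 -1.2 -2.4] 0.4098694669557585
```

Request:
send_rows([
  [1,-0.001,0.012,0.001,-0.005],
  [1,0,0.004,0,0],
  [1,0,0.004,0,0],
  [1,0,0.004,0,0],
  [1,0,0,0,0],
])

```text
time_s: 8.25
tool_pos: [504.1, -92.5, 127.2]
tcp_rot: [0.501, -0.5, 0.499, -0.5]
ft_force: [-1.8, -1.5, 3.1]
opening: 0.41
```

Request:
send_rows([
  [1,0,0.004,0,0],
  [1,0,0.004,0,0],
  [1,0,0,0,0],
])

```text
time_s: 8.55
tool_pos: [504.2, -93.8, 119.5]
tcp_rot: [-0.5, 0.5, -0.499, 0.501]
ft_force: [-1.9, -4.2, 4.2]
opening: 0.409
```

```bash
python3 - <<'E'
from h import *
s,c=wcam("w5")
plan(s,[502.6,-91,112],-89.8); print(s["time_s"],s["ft_force"].round(1),s["torque"].round(2),s["opening"])
from plant import read_camera
c=read_camera("scene"); np.savez("s5.npz",**c); im=c["pixels"][:,:,::-1]; cv2.imwrite("pics/s5.png",cv2.resize(im[120:300,220:400],None,fx=3.3,fy=3.3,interpolation=cv2.INTER_CUBIC))
E
```

```text
tcp [504.2 -93.8 119.5] yaw -89.97 delta tool mm [-2.8  7.5 -1.6] turn rad -0.003 norm 8.2
8.55 [-1.9 -4.2  4.2] [-0.79  0.32  0.1 ] 0.40868955164593185
```

View pics/w5.png

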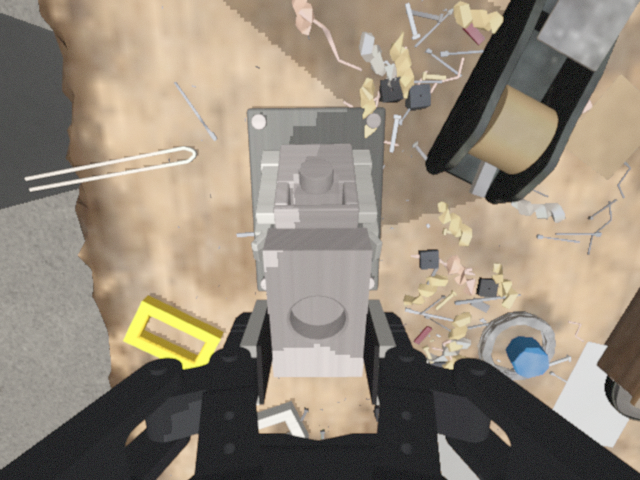

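View pics/s5.png

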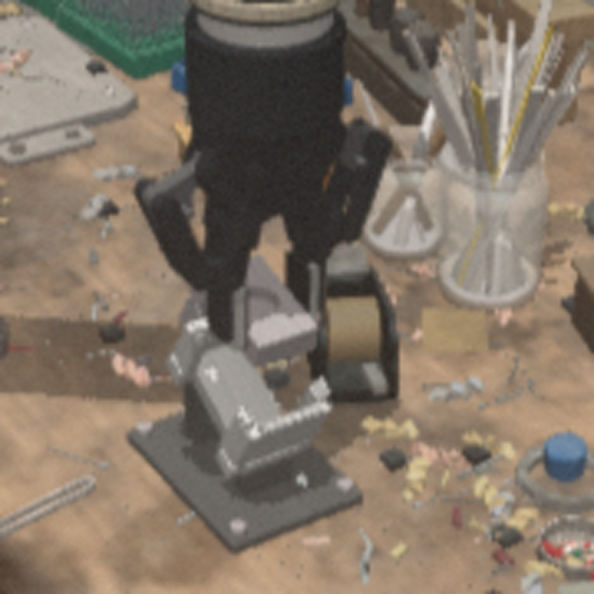

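Request:
send_rows([
  [1,-0.001,0.003,-0.001,0],
  [1,-0.001,0.003,0,0],
  [1,0,0.003,0,0],
  [1,0,0,0,0],
])

```text
time_s: 9.05
tool_pos: [504.1, -92.9, 110.9]
tcp_rot: [-0.5, 0.5, -0.498, 0.502]
ft_force: [0.6, -7.5, 4.9]
opening: 0.413
```

```bash
cat > look.py <<'E'
from h import *
import sys
n=sys.argv[1]
s,c=wcam("w"+n)
print(s["tool_pos"].round(1),s["time_s"],s["ft_force"].round(1),s["torque"].round(2),s["opening"].round(4))
from plant import read_camera
c2=read_camera("scene"); im=c2["pixels"][:,:,::-1]
a=cv2.resize(c["pixels"][60:440,180:460,::-1],None,fx=1.4,fy=1.4); b=cv2.resize(im[150:290,240:345],(399,532),interpolation=cv2.INTER_CUBIC)
cv2.imwrite(f"pics/l{n}.png",np.hstack([a,b]))
E
python3 look.py 6
```

```text
Traceback (most recent call last):
  File "look.py", line 5, in <module>
    print(s["tool_pos"].round(1),s["time_s"],s["ft_force"].round(1),s["torque"].round(2),s["opening"].round(4))
                                                                                         ^^^^^^^^^^^^^^^^^^
AttributeError: 'float' object has no attribute 'round'
```

```bash
sed -i 's/s\["opening"\].round(4)/round(s["opening"],4)/' look.py; python3 look.py 6
```

```text
[504.1 -92.9 110.9] 9.1 [-0.  -6.4  5. ] [-1.28 -0.    0.08] 0.4105
```

View pics/l6.png

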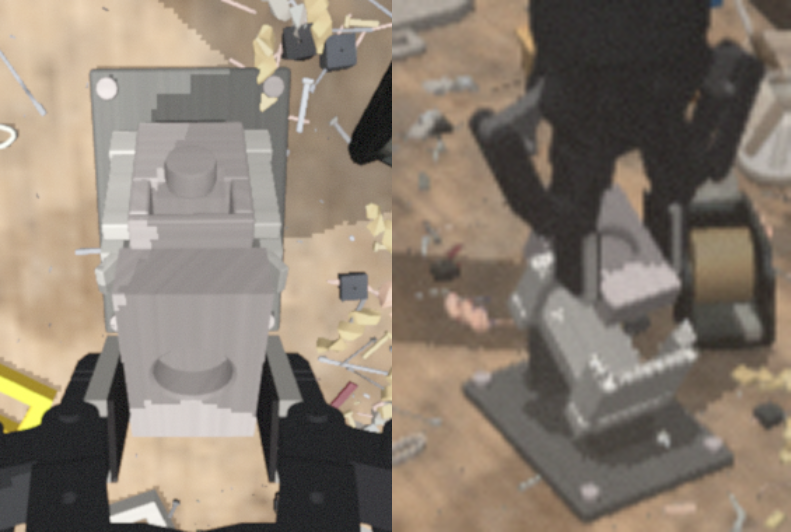

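```bash
cat > tilt.py <<'E'
from h import *
import sys
c=load(sys.argv[1]); P=dpts(c)
v0,v1=int(sys.argv[2]),int(sys.argv[3])
Q=P[v0:v1,300:335].reshape(-1,3); d=c["depth"][v0:v1,300:335].reshape(-1); Q=Q[d>0]
o=[]
for y in np.arange(Q[:,1].min(),Q[:,1].max(),4):
    k=Q[(Q[:,1]>=y)&(Q[:,1]<y+4)]
    if len(k): o.append((round(y+2,1),round(float(np.median(k[:,2])),1)))
print(o)
E
python3 tilt.py w6 220 375
```

```text
[(np.float64(-192.7), -1.0), (np.float64(-116.7), 105.1), (np.float64(-112.7), 106.2), (np.float64(-108.7), 108.1), (np.float64(-104.7), 109.9), (np.float64(-100.7), 111.6), (np.float64(-96.7), 111.4), (np.float64(-92.7), 106.3), (np.float64(-88.7), 107.2), (np.float64(-84.7), 108.6), (np.float64(-80.7), 121.3), (np.float64(-76.7), 122.5), (np.float64(-72.7), 124.3), (np.float64(-68.7), 126.1), (np.float64(-64.7), 127.8), (np.float64(-60.7), 128.2), (np.float64(-56.7), 120.8), (np.float64(-52.7), 116.2), (np.float64(-48.7), 118.4)]
```

Request:
send_rows([
  [1,-0.002,0.002,-0.001,0],
  [1,-0.002,0.002,0,0],
  [1,0,0.003,0,0],
  [1,0,0,0,0],
])

```text
time_s: 9.6
tool_pos: [503.9, -89.1, 104.4]
tcp_rot: [-0.5, 0.499, -0.498, 0.503]
ft_force: [-0.0, -8.4, 6.5]
opening: 0.413
```

```bash
python3 look.py 7;python3 tilt.py w7 220 375
```

```text
[503.9 -89.1 104.4] 9.6 [-0.  -8.4  6.5] [-1.34 -0.09  0.04] 0.4133
[(np.float64(-184.8), -1.0), (np.float64(-180.8), -0.7), (np.float64(-176.8), 2.0), (np.float64(-112.8), 95.2), (np.float64(-108.8), 96.9), (np.float64(-104.8), 99.9), (np.float64(-100.8), 102.5), (np.float64(-96.8), 105.4), (np.float64(-92.8), 104.2), (np.float64(-88.8), 100.7), (np.float64(-76.8), 119.8), (np.float64(-72.8), 122.2), (np.float64(-68.8), 125.2), (np.float64(-64.8), 127.9), (np.float64(-60.8), 127.7), (np.float64(-56.8), 122.3), (np.float64(-52.8), 117.3), (np.float64(-48.8), 118.5), (np.float64(-44.8), 117.2), (np.float64(-40.8), 117.6)]
```

Request:
send_rows([
  [1,0.002,-0.008,-0.0005,0],
  [1,0.008,0,-0.0005,0],
  [1,0.0065,0,0,-0.003],
  [1,0,0,0,0],
  [1,0,0,0,0],
])

```text
time_s: 10.2
tool_pos: [500.2, -102.0, 110.2]
tcp_rot: [-0.501, 0.501, -0.499, 0.499]
ft_force: [0.1, -0.1, -1.3]
opening: 0.413
```

```bash
python3 look.py 8;python3 tilt.py w8 220 375; python3 - <<'E'
from h import *
from plant import status
plan(status.get_state(),[502.6,-105.6,105],-89.8)
E
```

```text
[ 500.2 -102.   110.2] 10.2 [ 0.1 -0.1 -1.3] [-0.02 -0.03  0.01] 0.4125
[(np.float64(-200.6), -1.1), (np.float64(-196.6), -0.8), (np.float64(-192.6), -0.0), (np.float64(-124.6), 101.6), (np.float64(-120.6), 103.5), (np.float64(-116.6), 106.3), (np.float64(-112.6), 109.1), (np.float64(-108.6), 111.5), (np.float64(-104.6), 108.9), (np.float64(-100.6), 106.4), (np.float64(-92.6), 37.7), (np.float64(-88.6), 124.5), (np.float64(-84.6), 127.4), (np.float64(-80.6), 131.0), (np.float64(-76.6), 134.1), (np.float64(-72.6), 132.4), (np.float64(-68.6), 126.7), (np.float64(-64.6), 122.1), (np.float64(-60.6), 111.5), (np.float64(-56.6), 113.2)]
tcp [ 500.3 -101.6  110.2] yaw -89.69 delta tool mm [4.  5.2 2.2] turn rad 0.0019 norm 6.9
```

View pics/w8.png

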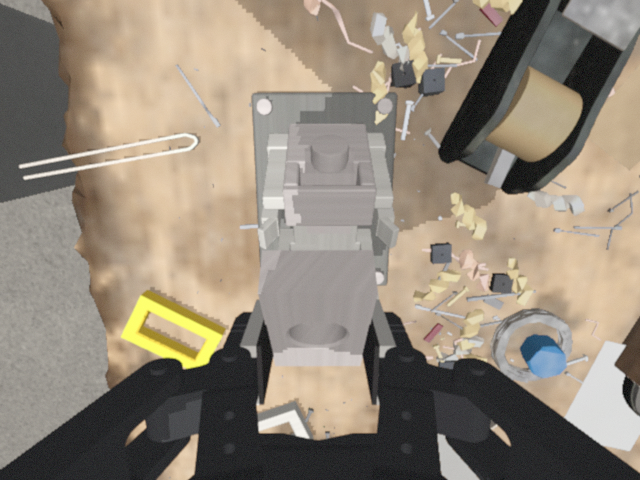

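```bash
python3 - <<'E'
from h import *
c=load("w8"); im=c["pixels"][:,:,::-1]
cv2.imwrite("pics/z8.png",cv2.resize(im[80:380,230:420],None,fx=2,fy=2,interpolation=cv2.INTER_CUBIC)[:600])
for u,v,z in [(264,106,7),(385,105,7),(378,278,7),(287,217,113),(372,217,113)]: print(ray(c,u,v,z).round(1))
from plant import status
s=status.get_state();print(s["tool_pos"],s["tcp_rot"],Rq(s["tcp_rot"]).round(4))
E
```

```text
[468.1 -16.3   7. ]
[537.5 -15.5   7. ]
[ 538.8 -122.2    7. ]
[488.6 -56.9 113. ]
[517.7 -56.7 113. ]
[ 500.34267234 -101.6260751   110.22759918] [-0.50128208  0.50142026 -0.49892044  0.49836973] [[ 5.4e-03 -7.0e-04  1.0e+00]
 [-1.0e+00  4.0e-04  5.4e-03]
 [-4.0e-04 -1.0e+00 -7.0e-04]]
```

View pics/z8.png

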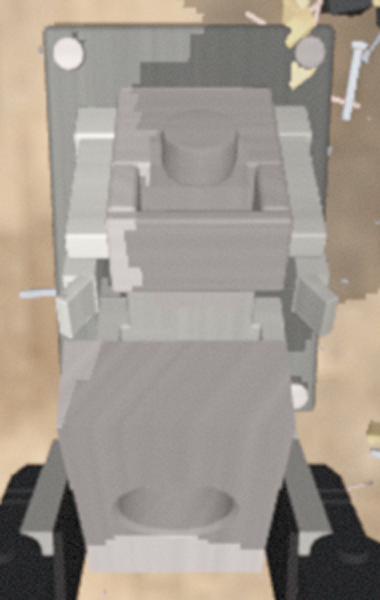

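```bash
python3 - <<'E'
from h import *
c=load("w8");P=dpts(c)
# plane fit of top in y-z: sample clean points
sel=P[258:310,300:335].reshape(-1,3); a,b=np.polyfit(sel[:,1],sel[:,2],1); print(a,np.degrees(np.arctan(a)),(sel[:,2]-a*sel[:,1]-b).std())
o=-c["R"].T@c["t"]
for r in (250,346,350):
    d=c["R"].T@np.linalg.inv(c["K"])@np.array([319,r,1.]); s=(a*o[1]+b-o[2])/(d[2]-a*d[1]); print(r,(o+d*s).round(1))
print([(r,P[r,319].round(1).tolist()) for r in range(335,370,3)], [(r,P[r,319].round(1).tolist()) for r in range(244,256,2)])
E
```

```text
0.48153404413158885 25.71239857415606 6.977016709145987
250 [499.5 -60.7 137.6]
346 [ 499.8 -105.   116.2]
350 [ 499.8 -107.5  115.1]
[(335, [499.8, -104.8, 108.8]), (338, [499.8, -106.1, 108.9]), (341, [499.8, -106.2, 110.8]), (344, [499.8, -107.1, 111.5]), (347, [499.8, -108.3, 111.6]), (350, [499.8, -110.5, 110.3]), (353, [499.8, -113.3, 108.0]), (356, [499.9, -116.1, 105.8]), (359, [499.9, -118.1, 105.0]), (362, [499.9, -120.8, 103.0]), (365, [499.9, -123.2, 101.8]), (368, [500.5, -196.8, -1.2])] [(244, [499.9, -89.1, 39.1]), (246, [499.9, -90.5, 38.5]), (248, [499.9, -92.0, 37.4]), (250, [499.6, -65.7, 122.1]), (252, [499.6, -66.5, 121.8]), (254, [499.6, -66.5, 123.9])]
```

Request:
send_rows([
  [1,0.005,0,0.0026,0.002],
  [1,0,0.007,0,0],
  [1,-0.002,0.0035,0,0],
  [1,-0.002,0.0035,0,0],
  [1,-0.002,0.0035,0,0],
  [1,0,0,0,0],
])

```text
time_s: 10.9
tool_pos: [502.8, -100.6, 92.5]
tcp_rot: [-0.501, 0.501, -0.499, 0.499]
ft_force: [-0.5, 1.4, -1.7]
opening: 0.41
```

```bash
python3 look.py 9;python3 tilt.py w9 220 375
```

```text
[ 502.8 -100.6   92.5] 10.9 [-0.5  1.4 -1.7] [-0.04  0.04 -0.  ] 0.4099
[(np.float64(-186.4), -1.0), (np.float64(-182.4), -0.8), (np.float64(-178.4), 2.0), (np.float64(-122.4), 84.2), (np.float64(-118.4), 86.4), (np.float64(-114.4), 89.1), (np.float64(-110.4), 92.0), (np.float64(-106.4), 93.7), (np.float64(-102.4), 90.4), (np.float64(-98.4), 88.7), (np.float64(-90.4), 106.8), (np.float64(-86.4), 108.7), (np.float64(-82.4), 111.4), (np.float64(-78.4), 114.2), (np.float64(-74.4), 116.7), (np.float64(-70.4), 113.4), (np.float64(-66.4), 108.0), (np.float64(-62.4), 106.7), (np.float64(-58.4), 113.0), (np.float64(-54.4), 115.2), (np.float64(-50.4), 116.7)]
```

View pics/l9.png

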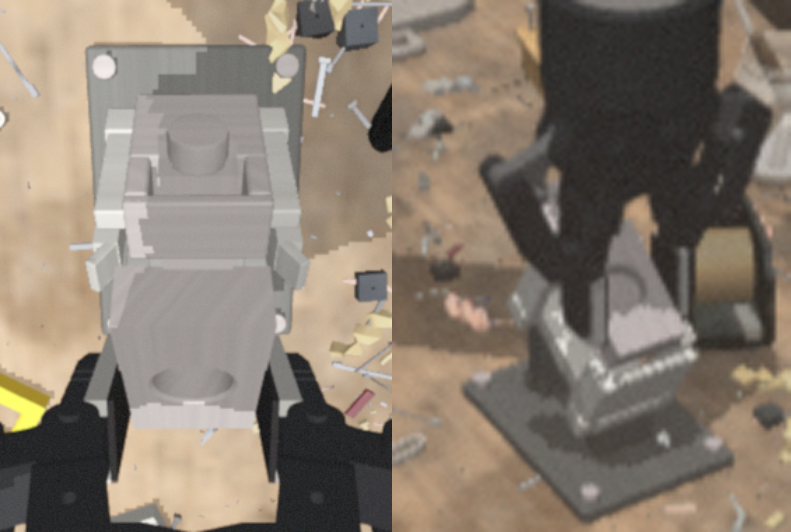

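Request:
send_rows([
  [1,-0.0015,0.0025,0.001,0],
  [1,-0.0015,0.0025,0,0],
  [1,-0.0015,0.0025,0,0],
  [1,-0.0015,0.0025,0,0],
  [1,0,0,0,0],
])

```text
time_s: 11.5
tool_pos: [504.4, -94.6, 82.7]
tcp_rot: [0.501, -0.501, 0.499, -0.499]
ft_force: [0.7, -0.9, -2.8]
opening: 0.41
```

```bash
python3 look.py 10;python3 tilt.py w10 220 375
```

```text
[504.4 -94.6  82.7] 11.5 [ 0.7 -0.9 -2.8] [-0.31 -0.42  0.01] 0.4096
[(np.float64(-173.3), -1.0), (np.float64(-169.3), 3.2), (np.float64(-121.3), 70.4), (np.float64(-117.3), 73.9), (np.float64(-113.3), 76.0), (np.float64(-109.3), 78.7), (np.float64(-105.3), 81.6), (np.float64(-101.3), 84.0), (np.float64(-97.3), 81.5), (np.float64(-93.3), 78.8), (np.float64(-85.3), 96.4), (np.float64(-81.3), 98.4), (np.float64(-77.3), 100.9), (np.float64(-73.3), 103.8), (np.float64(-69.3), 106.7), (np.float64(-65.3), 105.3), (np.float64(-61.3), 112.0), (np.float64(-57.3), 113.5), (np.float64(-53.3), 115.7), (np.float64(-49.3), 118.1), (np.float64(-45.3), 117.6), (np.float64(-41.3), 117.2)]
```

View pics/l10.png

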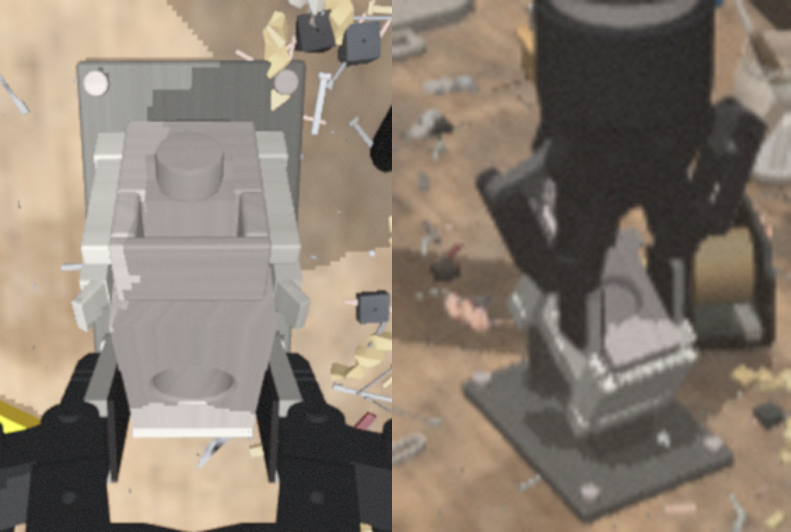

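Request:
send_rows([
  [1,-0.0015,0.0026,-0.0007,0],
  [1,-0.0015,0.0026,0,0],
  [1,-0.0015,0.0026,0,0],
  [1,0,0,0,0],
], squeeze=60)

```text
time_s: 12.0
tool_pos: [503.0, -89.9, 74.7]
tcp_rot: [-0.501, 0.501, -0.5, 0.499]
ft_force: [0.7, 0.4, -3.2]
opening: 0.402
```

```bash
python3 look.py 11;python3 tilt.py w11 220 375
```

```text
[503.  -89.9  74.7] 12.0 [ 0.7  0.4 -3.2] [-0.02 -0.29  0.08] 0.4023
[(np.float64(-113.6), 66.4), (np.float64(-109.6), 67.2), (np.float64(-105.6), 70.0), (np.float64(-101.6), 72.6), (np.float64(-97.6), 75.5), (np.float64(-93.6), 74.4), (np.float64(-89.6), 70.8), (np.float64(-85.6), 71.9), (np.float64(-77.6), 89.7), (np.float64(-73.6), 92.2), (np.float64(-69.6), 94.9), (np.float64(-65.6), 97.0), (np.float64(-61.6), 111.8), (np.float64(-57.6), 113.3), (np.float64(-53.6), 115.7), (np.float64(-49.6), 118.0), (np.float64(-45.6), 118.2), (np.float64(-41.6), 118.0), (np.float64(-37.6), 121.8), (np.float64(-33.6), 123.5)]
```

View pics/l11.png

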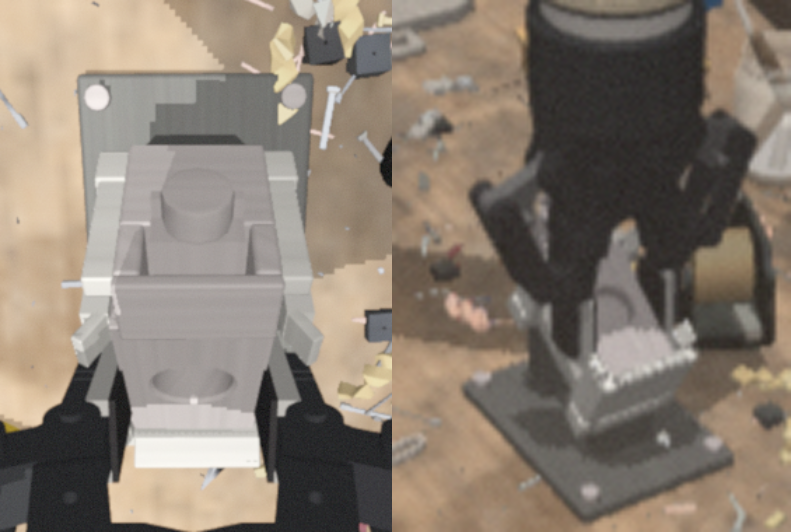

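Request:
send_rows([
  [1,-0.0015,0.0026,0,0],
  [1,-0.0015,0.0026,0,0],
  [1,-0.0015,0.0026,0,0],
  [1,0,0,0,0],
])

```text
time_s: 12.5
tool_pos: [503.0, -85.3, 66.9]
tcp_rot: [-0.501, 0.501, -0.5, 0.499]
ft_force: [0.9, 0.3, -1.7]
opening: 0.401
```

```bash
python3 look.py 12;python3 tilt.py w12 220 375
```

```text
[503.  -85.3  66.9] 12.5 [ 0.9  0.3 -1.7] [ 0.29 -0.06  0.01] 0.4013
[(np.float64(-108.7), 58.4), (np.float64(-104.7), 59.7), (np.float64(-100.7), 62.4), (np.float64(-96.7), 65.1), (np.float64(-92.7), 67.8), (np.float64(-88.7), 67.7), (np.float64(-64.7), 106.7), (np.float64(-60.7), 112.2), (np.float64(-56.7), 114.0), (np.float64(-52.7), 116.2), (np.float64(-48.7), 118.5), (np.float64(-44.7), 117.3), (np.float64(-40.7), 120.0), (np.float64(-36.7), 122.4), (np.float64(-32.7), 119.1), (np.float64(-28.7), 115.6)]
```

View pics/l12.png

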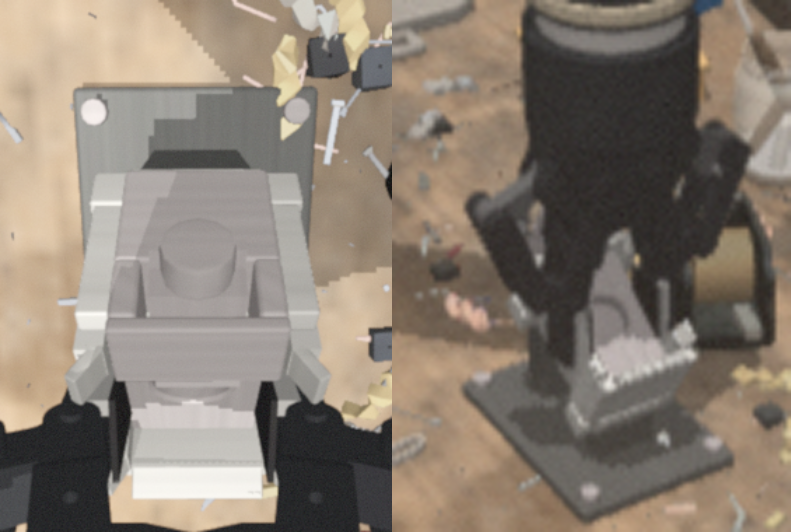

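Request:
send_rows([
  [1,-0.001,0.0017,0,0],
  [1,0,0,0,0],
  [0.35,0,0,0,0],
  [0.35,0,0,0,0],
  [0.35,0,0,0,0],
  [0.35,0,0,0,0],
])

```text
time_s: 13.2
tool_pos: [503.5, -85.3, 65.9]
tcp_rot: [0.501, -0.501, 0.499, -0.499]
ft_force: [-0.6, 0.5, 0.6]
opening: 0.651
```

```bash
python3 look.py 13;python3 tilt.py w13 220 375
```

```text
[503.5 -85.3  65.9] 13.2 [-0.6  0.5  0.6] [0.03 0.01 0.01] 0.6506
[(np.float64(-108.9), 57.5), (np.float64(-104.9), 52.1), (np.float64(-100.9), 50.8), (np.float64(-96.9), 52.9), (np.float64(-64.9), 106.7), (np.float64(-60.9), 112.0), (np.float64(-56.9), 113.7), (np.float64(-52.9), 116.1), (np.float64(-48.9), 118.4), (np.float64(-44.9), 117.4), (np.float64(-40.9), 120.0), (np.float64(-36.9), 122.3), (np.float64(-32.9), 119.6), (np.float64(-28.9), 115.5)]
```

View pics/l13.png

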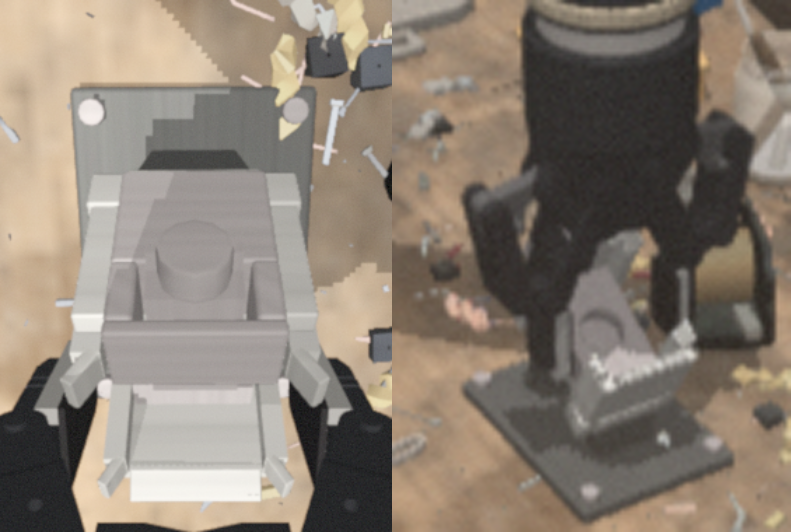

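Request:
send_rows([
  [0.35,0.006,-0.01,0,0],
  [0.35,0.012,-0.02,0,0],
  [0.35,0.012,-0.02,0,0],
  [0.2,0.015,-0.025,0,0],
  [0,0.02,-0.035,0,0],
  [0,0,0,0,0],
], squeeze=30)

```text
time_s: 13.9
tool_pos: [506.0, -154.9, 181.0]
tcp_rot: [-0.501, 0.498, -0.497, 0.504]
ft_force: [-0.3, -0.5, 0.6]
opening: 1.002
```

```bash
python3 look.py 14; python3 - <<'E'
from h import *
c=load("w14");P=dpts(c)
m=(c["depth"]>0)&(abs(P[...,0]-502.5)<16)&(abs(P[...,0]-502.5)>11)&(P[...,1]>-120)&(P[...,1]<-40)
Q=P[m]
print([(y,round(float(np.median(Q[abs(Q[:,1]-y)<2][:,2])),1)) for y in range(-118,-44,4) if (abs(Q[:,1]-y)<2).any()])
E
```

```text
[ 506.  -154.9  181. ] 13.9 [-0.3 -0.5  0.6] [ 0.01 -0.04 -0.02] 1.0024
[(-118, 69.0), (-114, 66.6), (-110, 60.7), (-106, 53.3), (-102, 50.1), (-98, 52.7), (-94, 55.0), (-90, 57.1), (-86, 59.6), (-82, 61.7), (-78, 64.0), (-74, 66.3), (-70, 68.5), (-66, 70.9), (-62, 73.5), (-58, 112.0), (-54, 115.4), (-50, 117.7), (-46, 118.5)]
```

View pics/w14.png

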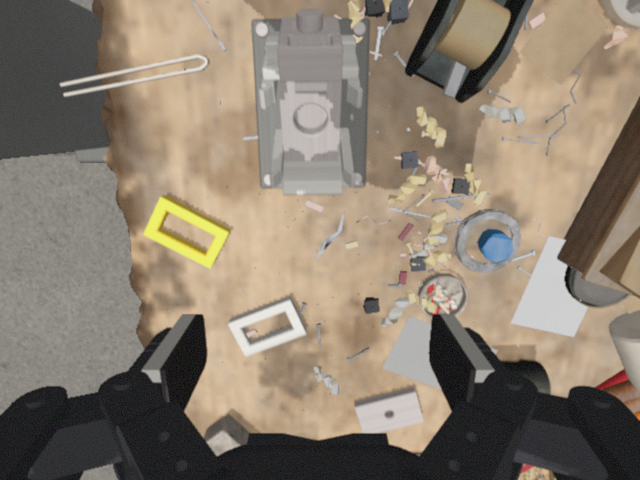

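```bash
python3 - <<'E'
from h import *
from plant import status
c=load("w14")
for lo in (185,200,215):
    r,b=rect(c,267,327,48,10,lo); print(lo,np.round(r[0],1),np.round(r[1],1),round(r[2],1))
im=c["pixels"][:,:,::-1]; cv2.imwrite("pics/z14.png",cv2.resize(im[280:440,210:440],None,fx=3,fy=3))
s=status.get_state()
plan(s,[463-8*.927,-249.5-8*.375,100],-158)
E
```

```text
185 [ 461.4 -251.4] [60.3 36.3] 22.4
200 [ 461.3 -251.2] [59.4 35.3] 22.4
215 [ 461.4 -251. ] [58.8 33.6] 22.2
tcp [ 503.8 -150.9  177. ] yaw -89.92 delta tool mm [101.5  76.8 -48.6] turn rad 1.1882 norm 136.3
```

View pics/z14.png

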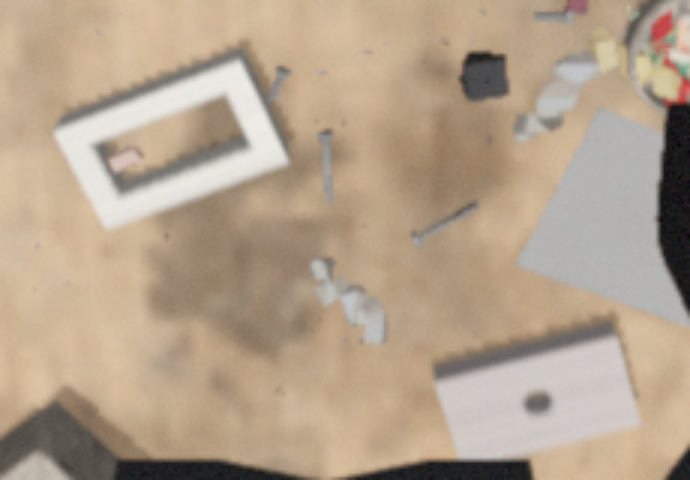

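Request:
send_rows([
  [0.38,0.025,0.01,-0.012,0],
  [0.38,0.04,0.02,-0.018,0],
  [0.38,0.037,0.025,-0.018,0],
  [0.38,0,0.02,0,0.13],
  [0.38,0,0,0,0.13],
  [0.38,0,0,0,0.13],
  [0.38,0,0,0,0.13],
  [0.38,0,0,0,0.13],
  [0.38,0,0,0,0.13],
  [0.38,0,0,0,0.13],
  [0.38,0,0,0,0.13],
  [0.38,0,0,0,0.13],
])

```text
time_s: 15.2
tool_pos: [455.2, -250.9, 99.6]
tcp_rot: [0.14, -0.141, 0.694, -0.692]
ft_force: [0.8, 0.5, 0.4]
opening: 0.619
```

Request:
send_rows([
  [0.38,0,0,0,0.015],
  [0.38,0,0,0,0],
  [0.38,0,0,0,0],
])

```text
time_s: 15.5
tool_pos: [455.7, -251.7, 100.4]
tcp_rot: [0.137, -0.138, 0.694, -0.693]
ft_force: [-0.1, 0.0, 0.2]
opening: 0.617
```

```bash
python3 - <<'E'
from h import *
from plant import status
s,c=wcam("w15")
print(s["time_s"],s["opening"])
plan(s,[455.7,-252.9,12],-157.8)
for lo in (185,200,215):
    r,b=rect(c,318,280,80,10,lo); print(lo,np.round(r[0],1),np.round(r[1],1),round(r[2],1))
E
```

```text
15.5 0.6171928023959122
tcp [ 455.7 -251.7  100.4] yaw -157.59 delta tool mm [ 0.4 88.4  1.2] turn rad 0.0036 norm 88.4
185 [ 460.3 -253.3] [55.9 36.3] 22.6
200 [ 456.2 -255.1] [47. 36.] 22.1
215 [ 455.9 -255.1] [46.3 35.5] 22.2
```

View pics/w15.png

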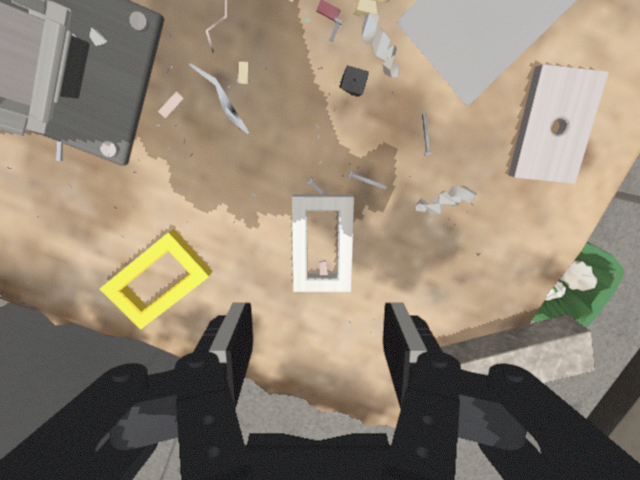

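```bash
python3 - <<'E'
from h import *
from plant import status
s=status.get_state(); R=Rq(s["tcp_rot"]); c=load("w15")
for p in [(293,197),(353,197),(351,292),(292,292)]:
    w=ray(c,*p,10); print(w.round(1),(R.T@(w-s["tool_pos"])).round(1))
E
```

```text
[ 483.1 -225.7   10. ] [-35.3  90.5 -13.8]
[ 496.3 -257.9   10. ] [-35.2  90.5  21.1]
[ 440.9 -281.1   10. ] [24.9 90.5 21.5]
[ 426.8 -246.9   10. ] [ 24.9  90.5 -15.6]
```

Request:
send_rows([
  [0.38,0.0007,0.02,0.0015,0.003],
  [0.38,0,0.03,0,0],
  [0.38,0,0.025,0,0],
  [0.38,0,0.01,0,0],
  [0.38,0,0.004,0,0],
  [0.38,0,0,0,0],
])

```text
time_s: 16.15
tool_pos: [456.0, -254.1, 12.0]
tcp_rot: [-0.136, 0.135, -0.694, 0.694]
ft_force: [-0.6, 0.1, -0.2]
opening: 0.618
```

Request:
send_rows([
  [0.5,0,0.001,0,0],
  [1,0,0,0,0],
  [1,0,0,0,0],
  [1,0,0,0,0],
  [1,0,0,0,0],
])

```text
time_s: 16.65
tool_pos: [456.5, -254.3, 11.8]
tcp_rot: [-0.136, 0.135, -0.694, 0.694]
ft_force: [-0.4, -0.3, 5.6]
opening: 0.411
```

```bash
python3 look.py 16
```

```text
[ 456.5 -254.3   11.8] 16.65 [-0.4 -0.3  5.6] [0.11 0.05 0.01] 0.4111
```

View pics/w16.png

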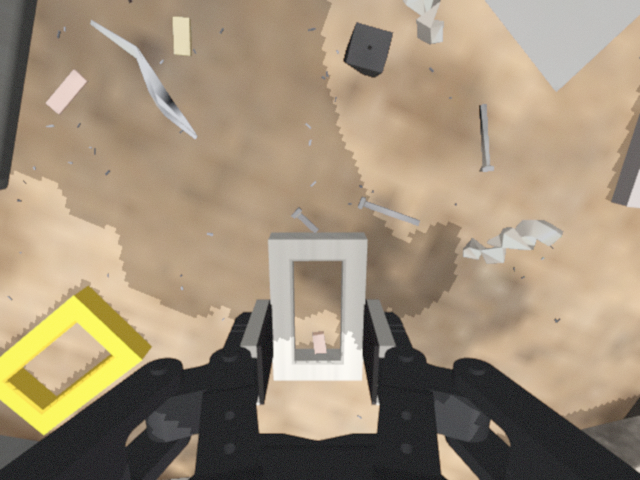

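Request:
send_rows([
  [1,0,-0.02,0,0],
  [1,0,-0.045,0,0],
  [1,0,-0.045,0,0],
  [1,-0.02,-0.03,-0.025,0],
  [1,-0.032,0,-0.04,0],
  [1,-0.032,0,-0.04,0],
  [1,-0.019,0,-0.024,0],
  [1,0,0,0,-0.13],
  [1,0,0,0,-0.13],
  [1,0,0,0,-0.13],
  [1,0,0,0,-0.13],
  [1,0,0,0,-0.13],
])

```text
time_s: 17.95
tool_pos: [501.6, -97.6, 150.7]
tcp_rot: [0.352, -0.352, 0.614, -0.613]
ft_force: [-0.5, -0.4, -0.9]
opening: 0.411
```

Request:
send_rows([
  [1,0,0,0,-0.13],
  [1,0,0,0,-0.13],
  [1,0,0,0,-0.13],
  [1,0,0,0,-0.14],
  [1,0,0,0,0],
  [1,0,0,0,0],
])

```text
time_s: 18.55
tool_pos: [501.8, -97.9, 150.8]
tcp_rot: [0.498, -0.498, 0.502, -0.502]
ft_force: [1.3, -0.6, -1.3]
opening: 0.406
```

```bash
python3 - <<'E'
from h import *
s,c=wcam("w17")
print(s["time_s"],s["opening"])
plan(s,[502.8,-92,135],-89.8)
R=Rq(s["tcp_rot"]);
zt=s["tool_pos"][2]-1.8
for p in [(270,235),(366,235),(361,381),(276,381)]:
    w=ray(c,*p,zt); print((R.T@(w-s["tool_pos"])).round(1))
E
```

```text
18.55 0.4060974155480545
tcp [501.8 -97.9 150.8] yaw -90.46 delta tool mm [-5.9 15.8  1. ] turn rad -0.0116 norm 16.9
[-37.5   1.8 -18. ]
[-37.4   1.8  16.5]
[24.2  1.8 16.7]
[ 24.2   1.8 -17.9]
```

View pics/w17.png

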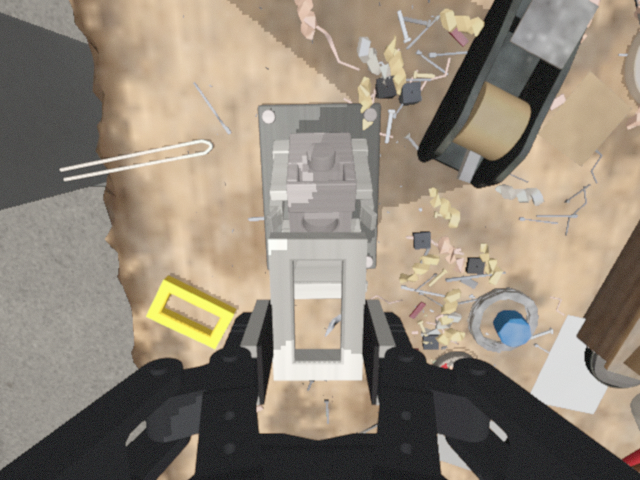

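Request:
send_rows([
  [1,-0.006,0.01,0.001,-0.011],
  [1,0,0.01,0,0],
  [1,0,0.005,0,0],
  [1,0,0.005,0,0],
  [1,0,0.004,0,0],
  [1,0,0.003,0,0],
  [1,0,0.003,0,0],
  [1,0,0,0,0],
])

```text
time_s: 19.4
tool_pos: [503.2, -93.4, 110.8]
tcp_rot: [-0.501, 0.501, -0.498, 0.499]
ft_force: [-1.2, -2.4, 4.3]
opening: 0.409
```

```bash
cat > edge.py <<'E'
from h import *
import sys
# profile along a solid column strip (rails) : cols a..b
c=load(sys.argv[1]); a,b=int(sys.argv[2]),int(sys.argv[3]); P=dpts(c)
Q=P[200:385,a:b].reshape(-1,3); Q=Q[(Q[:,2]>60)]
print([(int(y),round(float(np.median(Q[abs(Q[:,1]-y)<1.5][:,2])),1)) for y in range(-136,-54,3) if (abs(Q[:,1]-y)<1.5).any()])
E
python3 look.py 18; python3 edge.py w18 276 288; python3 edge.py w18 350 360
```

```text
[503.2 -93.4 110.8] 19.4 [-1.2 -2.4  4.3] [-0.38  0.31  0.02] 0.4093
[(-115, 101.4), (-112, 102.4), (-109, 103.7), (-106, 104.7), (-103, 105.8), (-100, 107.0), (-97, 108.4), (-94, 109.5), (-91, 110.7), (-88, 111.9), (-85, 113.0), (-82, 114.4), (-79, 115.6), (-76, 116.9), (-73, 118.0), (-70, 119.2), (-67, 120.5), (-64, 121.5), (-61, 122.7), (-58, 118.9), (-55, 114.9)]
[(-115, 101.2), (-112, 102.3), (-109, 103.5), (-106, 104.6), (-103, 105.7), (-100, 107.0), (-97, 108.2), (-94, 109.5), (-91, 110.7), (-88, 112.0), (-85, 113.1), (-82, 114.3), (-79, 115.5), (-76, 116.7), (-73, 117.9), (-70, 119.1), (-67, 120.3), (-64, 121.6), (-61, 122.7), (-58, 119.0), (-55, 114.7)]
```

View pics/l18.png

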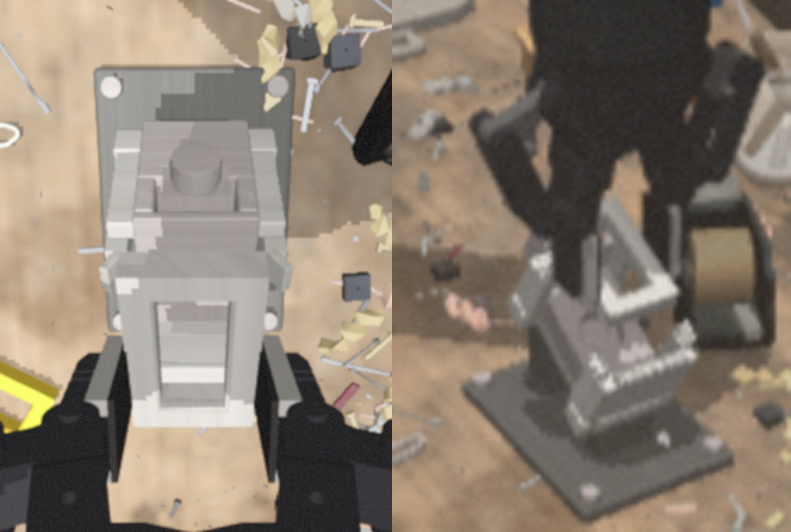

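Request:
send_rows([
  [1,-0.001,0.002,0,0],
  [1,-0.001,0.002,0,0],
  [1,0,0.001,0,0],
  [1,0,0,0,0],
])

```text
time_s: 19.9
tool_pos: [503.2, -92.3, 106.0]
tcp_rot: [-0.501, 0.501, -0.498, 0.5]
ft_force: [-1.6, -4.8, 5.7]
opening: 0.409
```

```bash
python3 look.py 19; python3 edge.py w19 276 288; python3 edge.py w19 350 360
```

```text
[503.2 -92.3 106. ] 19.9 [-1.6 -4.8  5.7] [-0.89  0.24  0.06] 0.4089
[(-112, 94.9), (-109, 96.4), (-106, 98.2), (-103, 99.8), (-100, 101.4), (-97, 103.0), (-94, 104.8), (-91, 106.2), (-88, 107.9), (-85, 109.5), (-82, 111.4), (-79, 113.1), (-76, 114.7), (-73, 116.3), (-70, 117.9), (-67, 119.6), (-64, 121.3), (-61, 122.1), (-58, 117.7), (-55, 115.1)]
[(-115, 93.1), (-112, 94.9), (-109, 96.3), (-106, 98.0), (-103, 99.6), (-100, 101.3), (-97, 103.1), (-94, 104.7), (-91, 106.2), (-88, 107.9), (-85, 109.5), (-82, 111.1), (-79, 112.8), (-76, 114.5), (-73, 116.3), (-70, 117.8), (-67, 119.4), (-64, 121.1), (-61, 122.3), (-58, 118.0), (-55, 115.0)]
```

Request:
send_rows([
  [1,-0.0005,0.001,0,0],
  [1,0,0,0,0],
  [1,0.002,-0.008,0,0],
  [1,0.009,0,0,0],
  [1,0,0,0,0],
  [1,0,0,0,0],
])

```text
time_s: 20.6
tool_pos: [502.8, -100.3, 112.4]
tcp_rot: [-0.501, 0.501, -0.499, 0.498]
ft_force: [-0.4, 0.5, -0.9]
opening: 0.409
```

```bash
python3 look.py 20; python3 edge.py w20 276 288; python3 - <<'E'
from h import *
from plant import status
plan(status.get_state(),[502.9,-103.8,102.6],-89.8)
c=load("w20"); cv2.imwrite("pics/z20.png",cv2.resize(c["pixels"][80:380,230:420,::-1],None,fx=2,fy=2))
E
```

```text
[ 502.8 -100.3  112.4] 20.6 [-0.4  0.5 -0.9] [-0.01  0.04  0.02] 0.4094
[(-121, 100.9), (-118, 102.3), (-115, 103.9), (-112, 105.6), (-109, 107.4), (-106, 108.9), (-103, 110.4), (-100, 112.3), (-97, 113.9), (-94, 115.5), (-91, 117.2), (-88, 118.9), (-85, 120.4), (-82, 122.0), (-79, 123.6), (-76, 125.2), (-73, 127.1), (-70, 128.8), (-67, 125.9), (-64, 122.0), (-61, 111.7), (-58, 113.2), (-55, 114.9)]
tcp [ 502.8 -100.   112.4] yaw -89.64 delta tool mm [3.8 9.8 0. ] turn rad 0.0028 norm 10.5
```

View pics/z20.png

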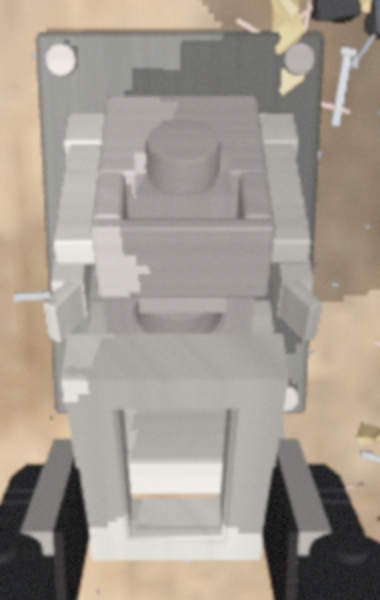

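Request:
send_rows([
  [1,0.0038,0.005,0.0008,0],
  [1,0,0.005,0,0.003],
  [1,-0.0025,0.0043,0,0],
  [1,-0.0025,0.0043,0,0],
  [1,-0.002,0.0035,0,0],
  [1,0,0,0,0],
], squeeze=40)

```text
time_s: 21.3
tool_pos: [503.9, -97.8, 90.3]
tcp_rot: [-0.5, 0.501, -0.499, 0.5]
ft_force: [0.6, -3.3, -2.8]
opening: 0.411
```

```bash
python3 look.py 21; python3 edge.py w21 276 288; python3 edge.py w21 350 360
```

```text
[503.9 -97.8  90.3] 21.3 [ 0.6 -3.3 -2.8] [-0.69 -0.16 -0.02] 0.4112
[(-118, 78.7), (-115, 80.4), (-112, 82.0), (-109, 83.7), (-106, 85.2), (-103, 87.0), (-100, 88.6), (-97, 90.2), (-94, 92.0), (-91, 93.8), (-88, 95.4), (-85, 96.8), (-82, 98.6), (-79, 100.2), (-76, 101.7), (-73, 103.5), (-70, 105.2), (-67, 106.4), (-64, 103.8), (-61, 111.6), (-58, 113.1), (-55, 115.0)]
[(-118, 78.5), (-115, 80.2), (-112, 81.9), (-109, 83.5), (-106, 85.2), (-103, 87.0), (-100, 88.5), (-97, 90.2), (-94, 91.8), (-91, 93.5), (-88, 95.4), (-85, 96.9), (-82, 98.4), (-79, 100.0), (-76, 101.7), (-73, 103.5), (-70, 105.1), (-67, 106.5), (-64, 104.3), (-61, 111.9), (-58, 112.9), (-55, 114.9)]
```

View pics/l21.png

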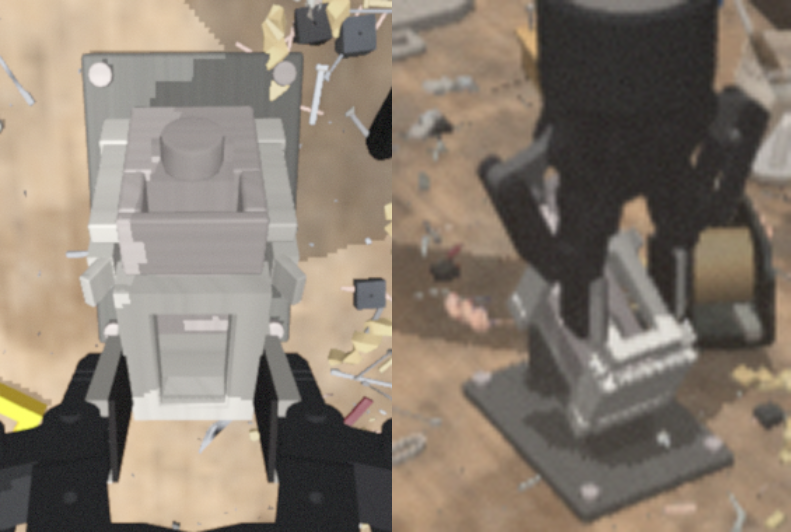

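Request:
send_rows([
  [1,-0.0015,0.0026,-0.0005,0],
  [1,-0.0015,0.0026,0,0],
  [1,-0.0015,0.0026,0,0],
  [1,0,0,0,0],
], squeeze=60)

```text
time_s: 21.8
tool_pos: [503.0, -92.3, 82.4]
tcp_rot: [-0.501, 0.501, -0.499, 0.499]
ft_force: [-0.8, -3.5, -2.2]
opening: 0.399
```

```bash
python3 look.py 22; python3 edge.py w22 276 288; python3 edge.py w22 350 360
```

```text
[503.  -92.3  82.4] 21.8 [-0.8 -3.5 -2.2] [-0.69 -0.05  0.  ] 0.3988
[(-124, 69.8), (-121, 70.4), (-118, 69.1), (-115, 68.2), (-112, 71.1), (-109, 72.7), (-106, 74.4), (-103, 76.0), (-100, 77.7), (-97, 79.2), (-94, 80.9), (-91, 82.6), (-88, 84.4), (-85, 86.0), (-82, 87.6), (-79, 89.3), (-76, 91.0), (-73, 92.7), (-70, 94.3), (-67, 95.7), (-61, 111.7), (-58, 113.1), (-55, 115.0)]
[(-121, 70.5), (-118, 69.2), (-115, 68.2), (-112, 70.7), (-109, 72.5), (-106, 74.3), (-103, 76.0), (-100, 77.6), (-97, 79.1), (-94, 80.5), (-91, 82.4), (-88, 84.3), (-85, 85.8), (-82, 87.7), (-79, 89.0), (-76, 90.8), (-73, 92.6), (-70, 94.3), (-67, 95.6), (-61, 111.8), (-58, 113.0), (-55, 115.0)]
```

View pics/l22.png

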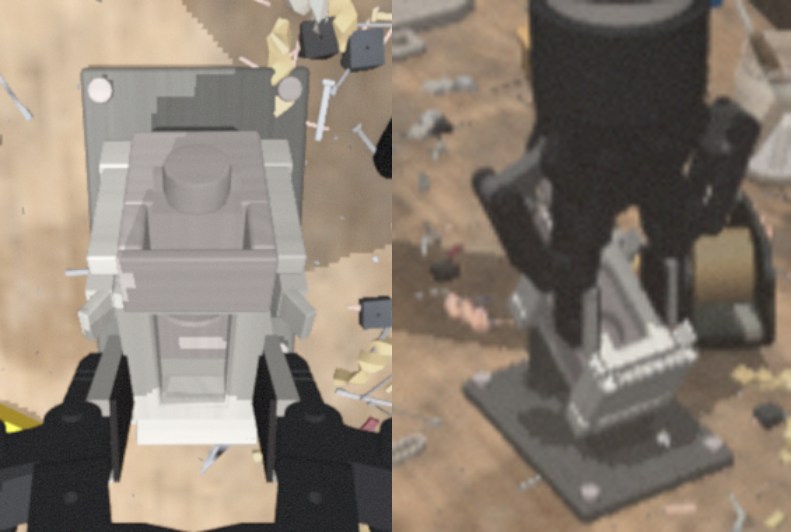

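Request:
send_rows([
  [1,-0.0015,0.0026,0,0],
  [1,-0.0015,0.0026,0,0],
  [1,-0.0015,0.0026,0,0],
  [1,-0.001,0.0017,0,0],
  [1,0,0,0,0],
])

```text
time_s: 22.4
tool_pos: [503.4, -86.3, 73.2]
tcp_rot: [0.501, -0.501, 0.499, -0.499]
ft_force: [0.2, 1.2, -0.8]
opening: 0.402
```

```bash
python3 look.py 23; python3 edge.py w23 276 288; python3 edge.py w23 350 360
```

```text
[503.4 -86.3  73.2] 22.4 [ 0.2  1.2 -0.8] [ 0.09 -0.01 -0.  ] 0.402
[(-115, 67.0), (-112, 63.9), (-109, 60.8), (-106, 61.9), (-103, 63.4), (-100, 65.0), (-97, 66.8), (-94, 68.4), (-91, 70.3), (-88, 72.0), (-85, 73.5), (-82, 74.9), (-79, 76.4), (-61, 111.7), (-58, 113.2), (-55, 114.9)]
[(-115, 66.8), (-112, 64.3), (-109, 60.9), (-106, 61.5), (-103, 63.3), (-100, 64.9), (-97, 66.6), (-94, 68.4), (-91, 69.9), (-88, 71.7), (-85, 73.1), (-82, 75.1), (-79, 76.3), (-61, 111.5), (-58, 113.0), (-55, 114.8)]
```

View pics/l23.png

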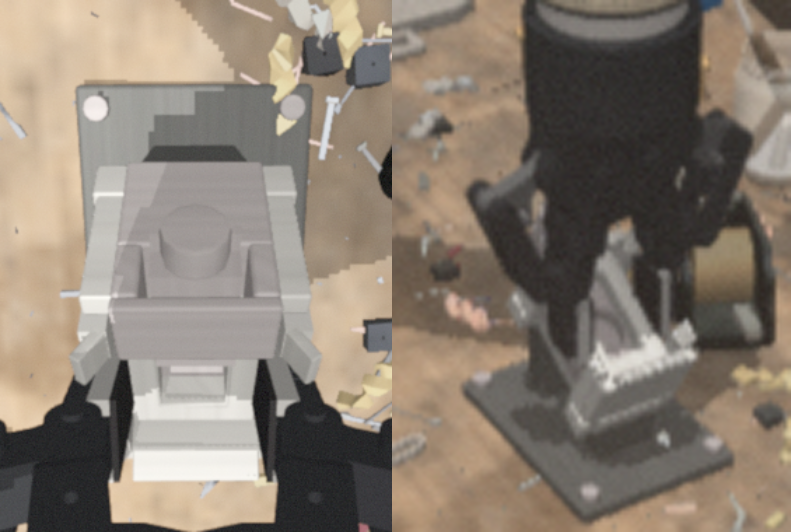

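Request:
send_rows([
  [1,-0.001,0.0018,0,0],
  [1,0,0,0,0],
  [0.35,0,0,0,0],
  [0.35,0,0,0,0],
  [0.35,0,0,0,0],
  [0.35,0.006,-0.01,0,0],
  [0.35,0.012,-0.02,0,0],
  [0.35,0.015,-0.025,0,0],
  [0.35,0.018,-0.03,0,0],
  [0.35,0.012,-0.02,0,0],
  [0.35,0,0,0,0],
  [0.35,0,0,0,0],
])

```text
time_s: 23.7
tool_pos: [503.4, -149.3, 176.9]
tcp_rot: [0.501, -0.5, 0.499, -0.499]
ft_force: [0.9, 0.8, -0.4]
opening: 0.65
```

```bash
python3 look.py 24; cat > seat.py <<'E'
from h import *
import sys
c=load(sys.argv[1]);P=dpts(c)
for a,b in ((-16,-10),(10,16)):
    m=(c["depth"]>0)&(P[...,0]-503>a)&(P[...,0]-503<b)&(P[...,1]>-124)&(P[...,1]<-46)
    Q=P[m]
    print([(y,round(float(np.median(Q[abs(Q[:,1]-y)<2][:,2])),1)) for y in range(-118,-44,4) if (abs(Q[:,1]-y)<2).any()])
E
python3 seat.py w24; python3 - <<'E'
from h import *
from plant import status
s=status.get_state(); print(s["time_s"]); plan(s,[577.8-6.5*.958,-345.2-6.5*.287,100],-163.3)
c=load("w24");print([ (c["K"]@(c["R"]@np.array([577.8,-345.2,8])+c["t"]))])
E
```

```text
[ 503.4 -149.3  176.9] 23.7 [ 0.9  0.8 -0.4] [0.02 0.04 0.01] 0.6504
[(-118, 69.1), (-114, 66.7), (-110, 60.4), (-106, 59.8), (-102, 61.9), (-98, 63.8), (-94, 66.2), (-90, 68.5), (-86, 70.9), (-82, 73.1), (-78, 75.6), (-74, 77.9), (-70, 80.1), (-66, 82.2), (-62, 84.9), (-58, 112.6), (-54, 115.6), (-50, 117.8), (-46, 119.0)]
[(-118, 69.4), (-114, 66.9), (-110, 60.4), (-106, 58.9), (-102, 61.5), (-98, 64.0), (-94, 66.3), (-90, 68.5), (-86, 70.8), (-82, 73.2), (-78, 75.7), (-74, 77.7), (-70, 80.2), (-66, 82.5), (-62, 84.8), (-58, 112.6), (-54, 115.5), (-50, 117.6), (-46, 119.2)]
23.8
tcp [ 502.8 -148.3  175.7] yaw -89.78 delta tool mm [199.1  75.4  68.1] turn rad 1.2832 norm 223.5
[array([145169.36150299, 154936.75661698,    366.54062707])]
```

View pics/w24.png

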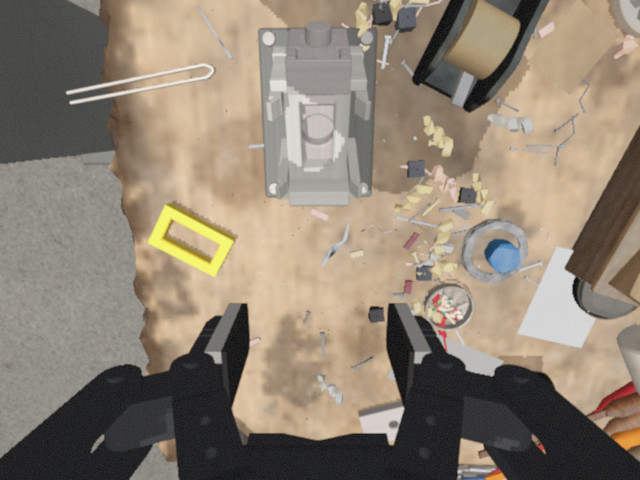

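Request:
send_rows([
  [0.38,0.02,0.005,0.007,0],
  [0.38,0.045,0.015,0.015,0],
  [0.38,0.045,0.015,0.016,0],
  [0.38,0.045,0.02,0.015,0.128],
  [0.38,0.031,0.02,0.0305,0.128],
  [0.38,0,0,0,0.128],
  [0.38,0,0,0,0.128],
  [0.38,0,0,0,0.128],
  [0.38,0,0,0,0.128],
  [0.38,0,0,0,0.128],
  [0.38,0,0,0,0.128],
  [0.38,0,0,0,0.128],
], squeeze=30)

```text
time_s: 25.0
tool_pos: [582.6, -335.8, 100.3]
tcp_rot: [0.146, -0.147, 0.693, -0.691]
ft_force: [-0.9, -0.1, 0.1]
opening: 0.622
```

Request:
send_rows([
  [0.38,0,0,0,0.128],
  [0.38,0,0,0,0],
  [0.38,0,0,0,0],
])

```text
time_s: 25.3
tool_pos: [582.7, -336.3, 100.9]
tcp_rot: [0.104, -0.105, 0.7, -0.699]
ft_force: [0.3, -0.2, 0.4]
opening: 0.62
```

```bash
python3 - <<'E'
from h import *
s,c=wcam("w25")
print(s["time_s"],s["opening"])
plan(s,[571.6,-347.1,11],-163.3)
for lo in (170,185,200):
    r,b=rect(c,318,250,75,8,lo); print(lo,np.round(r[0],1),np.round(r[1],1),round(r[2],1))
E
```

```text
25.3 0.6196758192239915
tcp [ 582.7 -336.3  100.9] yaw -162.97 delta tool mm [13.7 89.9  7.2] turn rad 0.0057 norm 91.2
170 [ 576.3 -348.6] [60.5 36.6] 16.4
185 [ 576.5 -348.7] [59.7 36.2] 17.0
200 [ 576.5 -348.6] [59.6 35.4] 16.3
```

View pics/w25.png

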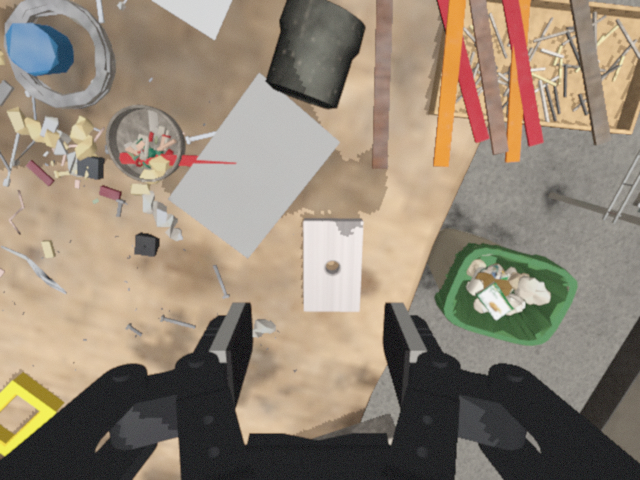

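Request:
send_rows([
  [0.38,0.015,0.02,0.0083,0.005],
  [0.38,0,0.03,0,0],
  [0.38,0,0.025,0,0],
  [0.38,0,0.01,0,0],
  [0.38,0,0.004,0,0],
  [0.38,0,0,0,0],
  [0.38,0,0,0,0],
])

```text
time_s: 26.05
tool_pos: [571.7, -350.1, 14.4]
tcp_rot: [-0.102, 0.101, -0.699, 0.7]
ft_force: [0.5, 0.2, 0.0]
opening: 0.623
```

```bash
python3 look.py 26; python3 - <<'E'
from h import *
from plant import status
plan(status.get_state(),[570.9,-348.6,10.5],-163.3)
E
```

```text
[ 571.7 -350.1   14.4] 26.05 [0.5 0.2 0. ] [-0.01 -0.03 -0.  ] 0.6234
tcp [ 571.7 -350.    14.4] yaw -163.43 delta tool mm [ 0.3  3.9 -1.6] turn rad -0.0023 norm 4.2
```

View pics/w26.png

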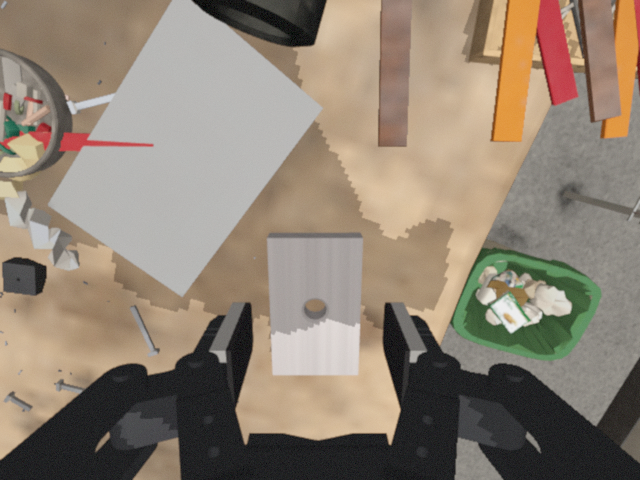

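Request:
send_rows([
  [0.38,0,0.003,-0.001,0],
  [0.5,0,0.0005,0,0],
  [1,0,0,0,0],
  [1,0,0,0,0],
  [1,0,0,0,0],
  [1,0,0,0,0],
])

```text
time_s: 26.75
tool_pos: [571.1, -349.0, 10.3]
tcp_rot: [-0.102, 0.101, -0.699, 0.7]
ft_force: [0.3, -0.6, 4.7]
opening: 0.411
```

```bash
python3 look.py 27; python3 - <<'E'
from h import *
from plant import status
plan(status.get_state(),[503,-95,150],-89.8)
E
```

```text
[ 571.1 -349.    10.3] 26.75 [ 0.3 -0.6  4.7] [0.06 0.05 0.04] 0.4115
tcp [ 571.1 -349.    10.3] yaw -163.45 delta tool mm [  -7.2 -139.9 -262.8] turn rad -1.2855 norm 297.8
```

View pics/w27.png

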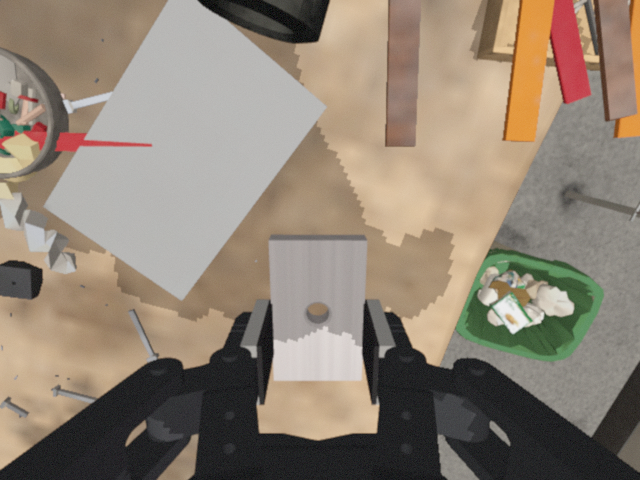

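Request:
send_rows([
  [1,0,-0.02,0,0],
  [1,0,-0.04,0,0],
  [1,0,-0.04,0,0],
  [1,-0.001,-0.04,-0.025,0],
  [1,-0.001,0,-0.045,0],
  [1,-0.001,0,-0.045,0],
  [1,-0.001,0,-0.045,0],
  [1,-0.001,0,-0.045,0],
  [1,-0.001,0,-0.04,0],
  [1,-0.001,0,-0.018,0],
  [1,0,0,0,-0.1285],
  [1,0,0,0,-0.1285],
])

```text
time_s: 28.05
tool_pos: [502.0, -93.2, 150.0]
tcp_rot: [0.193, -0.193, 0.68, -0.68]
ft_force: [0.2, -0.2, -0.9]
opening: 0.41
```

Request:
send_rows([
  [1,0,0,0,-0.1285],
  [1,0,0,0,-0.1285],
  [1,0,0,0,-0.1285],
  [1,0,0,0,-0.1285],
  [1,0,0,0,-0.1285],
  [1,0,0,0,-0.1285],
  [1,0,0,0,-0.1285],
  [1,0,0,0,-0.1285],
  [1,0,0,0,0],
  [1,0,0,0,0],
])

```text
time_s: 29.05
tool_pos: [502.3, -94.7, 150.0]
tcp_rot: [0.5, -0.5, 0.5, -0.5]
ft_force: [0.1, 0.2, -0.9]
opening: 0.407
```

```bash
python3 look.py 28; python3 - <<'E'
from h import *
from plant import status
plan(status.get_state(),[503.3,-93,118],-89.8)
E
```

```text
[502.3 -94.7 150. ] 29.05 [ 0.1  0.2 -0.9] [-0.01  0.01 -0.05] 0.4067
tcp [502.4 -94.6 149.8] yaw -89.94 delta tool mm [-1.6 31.8  0.9] turn rad -0.0025 norm 31.8
```

View pics/w28.png

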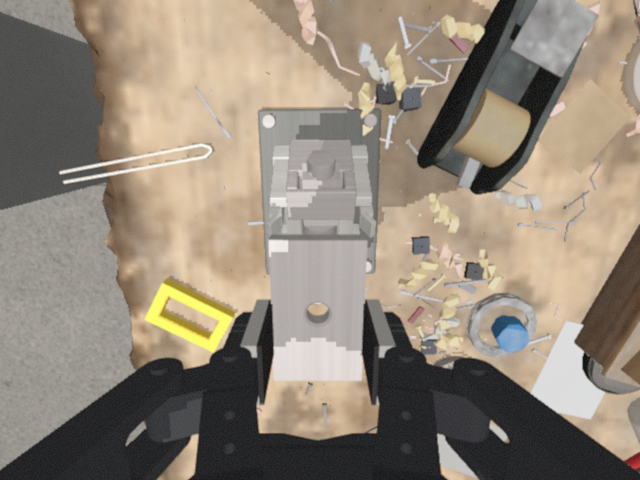

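Request:
send_rows([
  [1,-0.0016,0.01,0.0009,-0.002],
  [1,0,0.01,0,0],
  [1,0,0.004,0,0],
  [1,0,0.004,0,0],
  [1,0,0.004,0,0],
  [1,0,0.003,0,0],
  [1,0,0.003,0,0],
  [1,-0.001,0.003,0,0],
  [1,-0.001,0.002,0,0],
  [1,0,0.002,0,0],
  [1,0,0,0,0],
])

```text
time_s: 30.25
tool_pos: [503.7, -93.4, 105.2]
tcp_rot: [-0.5, 0.501, -0.498, 0.5]
ft_force: [-1.8, -4.5, 5.9]
opening: 0.41
```

```bash
python3 look.py 29; python3 edge.py w29 276 290; python3 edge.py w29 345 360
```

```text
[503.7 -93.4 105.2] 30.25 [-1.8 -4.5  5.9] [-0.71  0.37  0.03] 0.4095
[(-115, 93.8), (-112, 95.3), (-109, 96.8), (-106, 98.1), (-103, 99.6), (-100, 101.1), (-97, 102.8), (-94, 104.0), (-91, 105.5), (-88, 107.0), (-85, 108.5), (-82, 110.1), (-79, 111.4), (-76, 113.1), (-73, 114.4), (-70, 116.0), (-67, 117.4), (-64, 119.0), (-61, 118.0), (-58, 113.9), (-55, 115.0)]
[(-115, 93.8), (-112, 95.1), (-109, 96.4), (-106, 98.1), (-103, 99.6), (-100, 100.9), (-97, 102.6), (-94, 104.1), (-91, 105.6), (-88, 107.1), (-85, 108.6), (-82, 110.0), (-79, 111.5), (-76, 113.0), (-73, 114.3), (-70, 115.8), (-67, 117.3), (-64, 118.8), (-61, 118.1), (-58, 113.8), (-55, 114.8)]
```

View pics/l29.png

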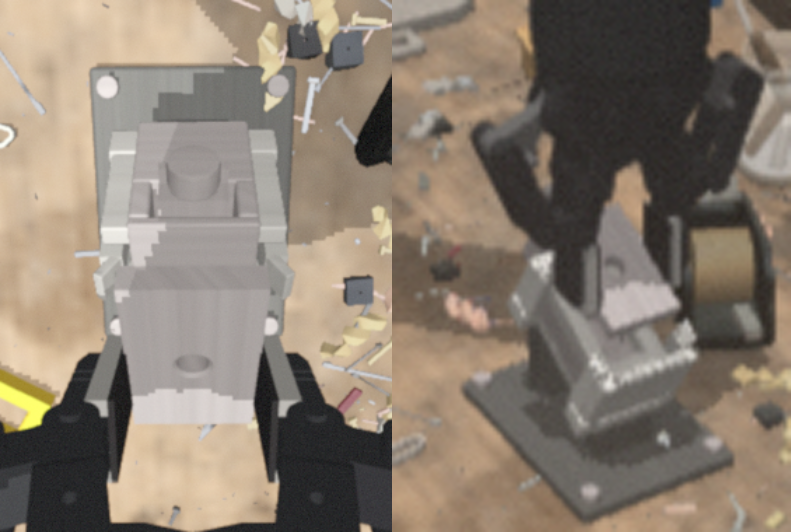

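Request:
send_rows([
  [1,-0.0005,0.0022,0,0],
  [1,0,0,0,0],
  [1,0.002,-0.008,0,0],
  [1,0.008,0,0,0],
  [1,0,0,0,0],
  [1,0,0,0,0],
])

```text
time_s: 30.95
tool_pos: [503.2, -100.3, 110.2]
tcp_rot: [-0.501, 0.501, -0.499, 0.499]
ft_force: [0.2, 0.9, -1.3]
opening: 0.412
```

```bash
python3 look.py 30; python3 edge.py w30 276 290; python3 edge.py w30 345 360
```

```text
[ 503.2 -100.3  110.2] 30.95 [ 0.2  0.9 -1.3] [-0.02  0.01  0.02] 0.4115
[(-121, 98.7), (-118, 100.3), (-115, 101.8), (-112, 103.5), (-109, 105.0), (-106, 106.6), (-103, 108.2), (-100, 109.9), (-97, 111.5), (-94, 113.1), (-91, 114.9), (-88, 116.4), (-85, 118.0), (-82, 119.6), (-79, 120.7), (-76, 122.0), (-73, 123.7), (-70, 125.4), (-67, 122.1), (-64, 120.2), (-61, 111.9), (-58, 113.2), (-55, 114.8)]
[(-121, 98.3), (-118, 99.9), (-115, 101.6), (-112, 103.1), (-109, 104.8), (-106, 106.3), (-103, 108.0), (-100, 109.7), (-97, 111.3), (-94, 112.9), (-91, 114.7), (-88, 116.2), (-85, 117.9), (-82, 119.4), (-79, 120.4), (-76, 122.0), (-73, 123.5), (-70, 125.1), (-67, 122.2), (-64, 120.4), (-61, 111.5), (-58, 113.2), (-55, 114.7)]
```

View pics/l30.png

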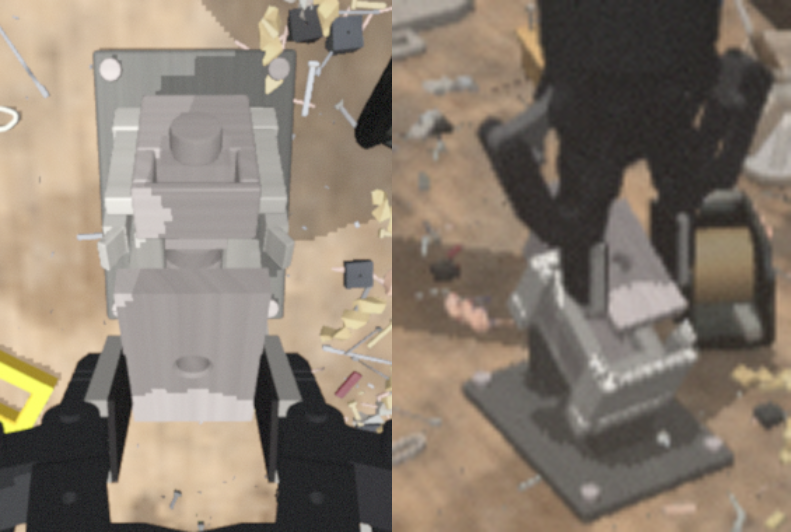

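Request:
send_rows([
  [1,0.0034,0.0045,0.0005,0],
  [1,0,0.0043,0,0],
  [1,-0.0025,0.0043,0,0],
  [1,-0.0025,0.0043,0,0],
  [1,-0.0015,0.0026,0,0],
  [1,0,0,0,0],
], squeeze=60)

```text
time_s: 31.65
tool_pos: [503.9, -97.8, 90.1]
tcp_rot: [-0.501, 0.501, -0.499, 0.499]
ft_force: [-0.8, -2.9, -1.3]
opening: 0.401
```

```bash
python3 look.py 31; python3 edge.py w31 276 290; python3 edge.py w31 345 360
```

```text
[503.9 -97.8  90.1] 31.65 [-0.8 -2.9 -1.3] [-0.51 -0.04 -0.06] 0.4008
[(-121, 76.9), (-118, 78.5), (-115, 80.2), (-112, 81.9), (-109, 83.4), (-106, 85.0), (-103, 86.8), (-100, 88.3), (-97, 89.9), (-94, 91.6), (-91, 92.9), (-88, 94.6), (-85, 96.4), (-82, 98.0), (-79, 99.6), (-76, 101.1), (-73, 102.7), (-70, 104.4), (-67, 105.1), (-64, 102.0), (-61, 112.0), (-58, 113.2), (-55, 114.8)]
[(-121, 77.1), (-118, 78.3), (-115, 80.0), (-112, 81.6), (-109, 83.4), (-106, 84.7), (-103, 86.2), (-100, 88.1), (-97, 89.6), (-94, 91.3), (-91, 93.0), (-88, 94.5), (-85, 96.3), (-82, 97.8), (-79, 99.4), (-76, 101.1), (-73, 102.7), (-70, 104.2), (-67, 105.2), (-64, 102.3), (-61, 111.9), (-58, 112.9), (-55, 114.8)]
```

View pics/l31.png

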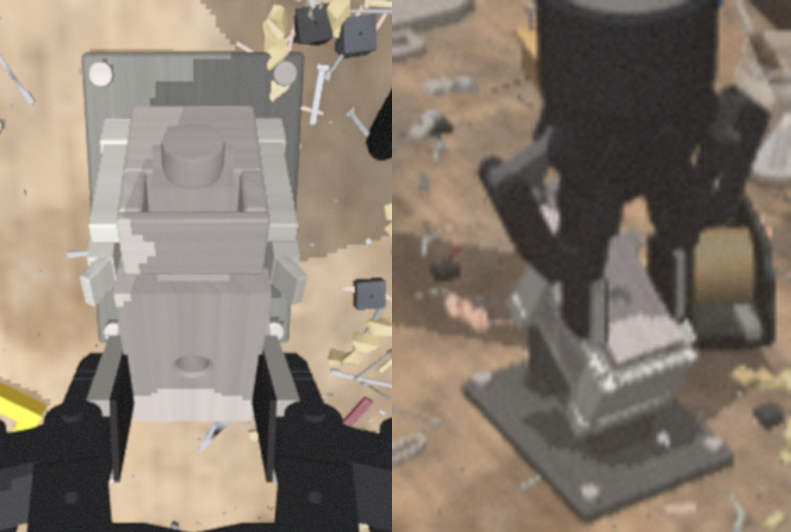

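Request:
send_rows([
  [1,-0.0015,0.0026,-0.0003,0],
  [1,-0.0015,0.0026,0,0],
  [1,-0.0015,0.0026,0,0],
  [1,-0.001,0.0017,0,0],
  [1,0,0,0,0],
], squeeze=80)

```text
time_s: 32.25
tool_pos: [503.4, -91.8, 80.9]
tcp_rot: [-0.501, 0.501, -0.499, 0.499]
ft_force: [-0.3, -3.7, 1.2]
opening: 0.388
```

```bash
python3 look.py 32; python3 edge.py w32 276 290; python3 edge.py w32 345 360
```

```text
[503.4 -91.8  80.9] 32.25 [-0.3 -3.7  1.2] [-0.92  0.18  0.01] 0.3882
[(-121, 70.5), (-118, 69.2), (-115, 67.9), (-112, 69.5), (-109, 71.0), (-106, 72.6), (-103, 74.1), (-100, 75.8), (-97, 77.4), (-94, 78.8), (-91, 80.4), (-88, 82.2), (-85, 83.7), (-82, 85.2), (-79, 86.8), (-76, 88.5), (-73, 90.1), (-70, 91.7), (-67, 92.9), (-61, 111.8), (-58, 113.2), (-55, 115.0)]
[(-121, 70.5), (-118, 69.3), (-115, 67.9), (-112, 69.1), (-109, 70.5), (-106, 72.5), (-103, 74.0), (-100, 75.6), (-97, 77.1), (-94, 78.7), (-91, 80.3), (-88, 81.9), (-85, 83.5), (-82, 85.1), (-79, 86.6), (-76, 88.1), (-73, 90.0), (-70, 91.5), (-67, 92.7), (-64, 106.8), (-61, 111.8), (-58, 113.1), (-55, 114.7)]
```

View pics/l32.png

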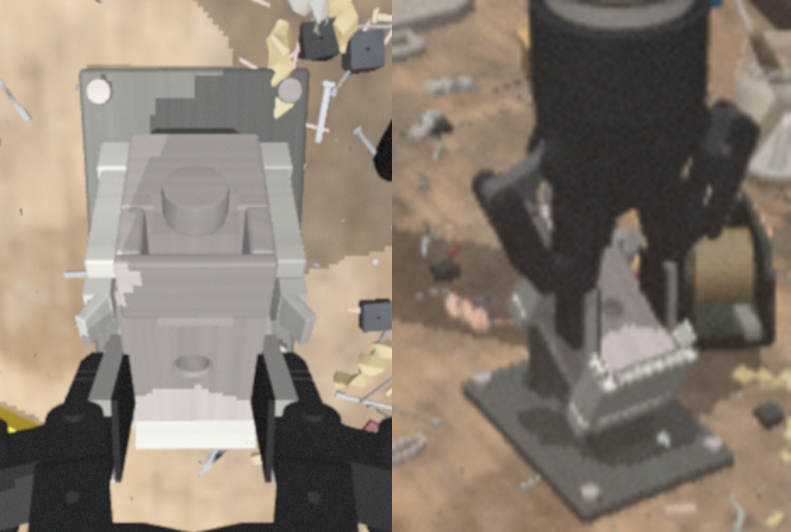

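Request:
send_rows([
  [1,-0.001,0.0017,0,0],
  [1,-0.0005,0.0012,0,0],
  [1,0,0.0005,0,0],
  [1,0,0,0,0],
])

```text
time_s: 32.75
tool_pos: [503.5, -90.9, 79.1]
tcp_rot: [0.501, -0.501, 0.499, -0.499]
ft_force: [-6.8, -4.1, 16.7]
opening: 0.393
```

```bash
python3 look.py 33; python3 edge.py w33 276 290; python3 edge.py w33 345 360
```

```text
[503.5 -90.9  79.1] 32.75 [-6.8 -4.1 16.7] [-0.7   1.36  0.04] 0.3933
[(-121, 70.5), (-118, 69.3), (-115, 67.5), (-112, 66.9), (-109, 68.6), (-106, 70.3), (-103, 71.7), (-100, 73.4), (-97, 75.1), (-94, 76.6), (-91, 78.1), (-88, 79.9), (-85, 81.5), (-82, 83.2), (-79, 85.0), (-76, 86.6), (-73, 88.1), (-70, 89.5), (-61, 111.6), (-58, 113.1), (-55, 114.8)]
[(-121, 70.7), (-118, 69.2), (-115, 67.6), (-112, 66.6), (-109, 68.2), (-106, 69.7), (-103, 71.7), (-100, 73.3), (-97, 74.7), (-94, 76.5), (-91, 78.1), (-88, 79.7), (-85, 81.4), (-82, 83.0), (-79, 84.8), (-76, 86.2), (-73, 87.9), (-70, 89.4), (-64, 106.7), (-61, 111.7), (-58, 113.2), (-55, 114.8)]
```

View pics/l33.png

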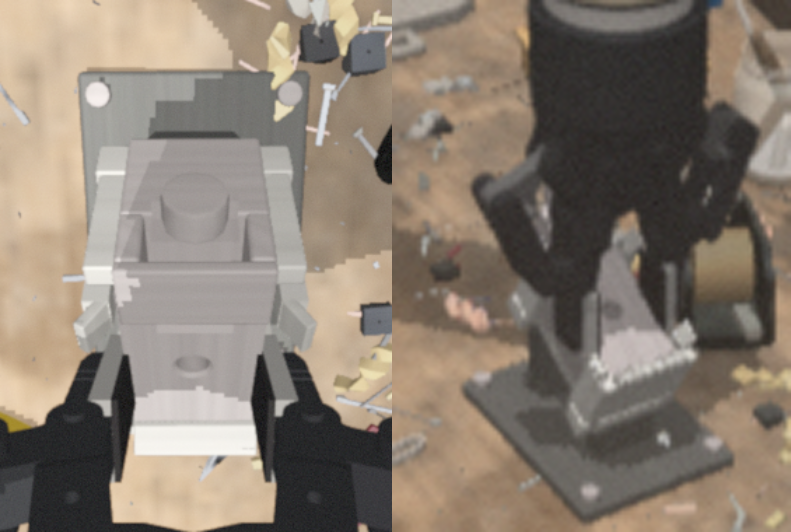

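Request:
send_rows([
  [0.35,0,0,0,0],
  [0.35,0,0,0,0],
  [0.35,0,0,0,0],
  [0.35,0.006,-0.01,0,0],
  [0.35,0.012,-0.02,0,0],
  [0.35,0.015,-0.025,0,0],
  [0.35,0.014,-0.03,0,0],
  [0.35,0.006,-0.01,0,0],
  [0.35,0,0,0,0],
  [0.35,0,0,0,0],
], squeeze=30)

```text
time_s: 33.85
tool_pos: [503.4, -142.4, 171.8]
tcp_rot: [-0.501, 0.501, -0.499, 0.498]
ft_force: [-0.5, 0.2, 0.3]
opening: 0.654
```

```bash
python3 look.py 34; python3 seat.py w34; python3 - <<'E'
from h import *
for n in ("w24","w34"):
    c=load(n); cv2.imwrite(f"pics/z{n}.png",cv2.resize(c["pixels"][5:215,235:400,::-1],None,fx=2.8,fy=2.8,interpolation=cv2.INTER_CUBIC))
a=cv2.imread("pics/zw24.png");b=cv2.imread("pics/zw34.png"); cv2.imwrite("pics/z34.png",cv2.resize(np.hstack([a,b]),None,fx=.86,fy=.86))
# nose profile on centre
for n in ("w4","w14","w24","w34"):
    c=load(n);P=dpts(c);m=(c["depth"]>0)&(abs(P[...,0]-503)<7)&(P[...,1]>-76)&(P[...,1]<-20)&(P[...,2]>40);Q=P[m]
    print(n,[(y,round(float(np.median(Q[abs(Q[:,1]-y)<1][:,2])),1)) for y in range(-74,-20,2) if (abs(Q[:,1]-y)<1).any()])
E
```

```text
[ 503.4 -142.4  171.8] 33.85 [-0.5  0.2  0.3] [ 0.07  0.03 -0.  ] 0.6536
[(-118, 69.1), (-114, 66.3), (-110, 66.5), (-106, 68.6), (-102, 71.2), (-98, 73.6), (-94, 75.7), (-90, 77.9), (-86, 80.3), (-82, 82.6), (-78, 84.9), (-74, 87.2), (-70, 89.2), (-66, 92.1), (-62, 94.1), (-58, 113.0), (-54, 115.5), (-50, 117.9), (-46, 119.4)]
[(-118, 69.1), (-114, 66.8), (-110, 66.2), (-106, 68.7), (-102, 70.7), (-98, 73.4), (-94, 75.5), (-90, 77.8), (-86, 80.1), (-82, 82.6), (-78, 85.0), (-74, 87.1), (-70, 89.3), (-66, 91.7), (-62, 93.9), (-58, 113.0), (-54, 115.4), (-50, 117.6), (-46, 119.2)]
w4 [(-74, 47.9), (-72, 49.5), (-70, 50.3), (-68, 51.2), (-66, 52.4), (-64, 98.7), (-62, 106.2), (-60, 111.4), (-58, 113.1), (-56, 114.1), (-54, 115.5), (-52, 116.8), (-50, 118.0), (-48, 118.9), (-46, 118.8), (-44, 116.5), (-42, 117.6), (-40, 119.3), (-38, 120.9), (-36, 121.7), (-34, 121.1), (-32, 117.8), (-30, 115.7), (-28, 86.9), (-26, 85.6)]
w14 [(-74, 56.2), (-72, 57.1), (-70, 58.4), (-68, 69.6), (-66, 70.8), (-64, 101.4), (-62, 106.6), (-60, 110.7), (-58, 113.1), (-56, 114.3), (-54, 115.6), (-52, 116.6),
[... 163 characters left out ...]
.8), (-26, 85.0)]
w24 [(-74, 56.0), (-72, 57.1), (-70, 58.6), (-68, 69.5), (-66, 71.2), (-64, 101.5), (-62, 106.7), (-60, 110.5), (-58, 113.2), (-56, 114.3), (-54, 115.4), (-52, 116.5), (-50, 117.9), (-48, 118.9), (-46, 118.7), (-44, 116.7), (-42, 117.7), (-40, 119.5), (-38, 120.7), (-36, 121.9), (-34, 121.0), (-32, 118.3), (-30, 115.4), (-28, 87.5), (-26, 84.6)]
w34 [(-74, 87.1), (-72, 88.2), (-70, 89.6), (-68, 90.7), (-66, 91.8), (-64, 106.3), (-62, 106.8), (-60, 111.7), (-58, 113.1), (-56, 114.2), (-54, 115.4), (-52, 116.7), (-50, 117.6), (-48, 118.9), (-46, 118.8), (-44, 116.6), (-42, 117.6), (-40, 119.9), (-38, 120.9), (-36, 121.9), (-34, 120.7), (-32, 117.9), (-30, 115.3), (-28, 90.5)]
```

View pics/z34.png

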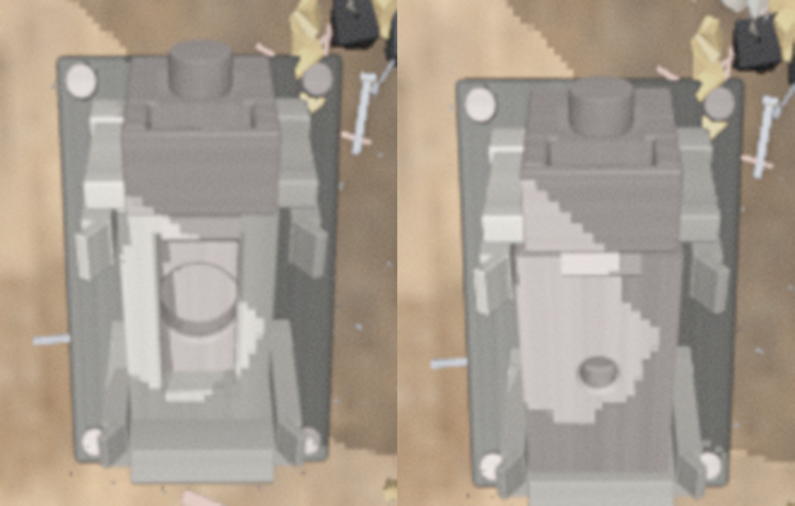

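```bash
python3 - <<'E'
from h import *
ex=np.array([0,.866,.5]);ez=np.array([0,-.5,.866]);O=np.array([503,-69,51.1])
for n in ("w4","w14","w24","w34"):
    c=load(n);P=dpts(c)-O;X=P@ex;Z=P@ez
    m=(c["depth"]>0)&(abs(P[...,0])<6)&(Z>36.5)&(Z<46)&(X>15)&(X<40)
    print(n,m.sum(),"min/pcts x",np.percentile(X[m],[1,5,10,50]).round(1),"x at Z38-41",X[m&(Z<41)].round(1)[:12])
    r=(abs(P[...,0])>11)&(abs(P[...,0])<16)&(Z>32)&(Z<36)&(X>-33)&(X<33)&(c["depth"]>0)
    if n=="w34":
        print("plate top z: upper",np.median(Z[r&(X>15)]),"low",np.median(Z[r&(X<-15)]),"left",np.median(Z[r&(P[...,0]<0)]),"right",np.median(Z[r&(P[...,0]>0)]), "x extent",np.percentile(X[r],[0.5,99.5]))
E
```

```text
w4 158 min/pcts x [26.9 27.5 28.  33.3] x at Z38-41 [26.6 27.1 27.5 27.8 28.  27.7 27.5 27.8 26.7 28.1 27.4 27.3]
w14 239 min/pcts x [29.2 29.9 30.7 33.8] x at Z38-41 [29.1 26.9 26.6]
w24 246 min/pcts x [28.7 29.2 31.4 33.8] x at Z38-41 [29.  29.  28.6 28.8 28.9 28.4 28.7 28.6]
w34 226 min/pcts x [31.5 31.8 32.  33.9] x at Z38-41 []
plate top z: upper 33.66858114988918 low 33.755852309748335 left 33.758590247077706 right 33.64442924634389 x extent [-31.49660698  29.60473213]
```

```bash
python3 - <<'E'
from h import *
ex=np.array([0,.866,.5]);ez=np.array([0,-.5,.866]);O=np.array([503,-69,51.1])
for n in ("w4","w24","w34"):
    c=load(n);P=dpts(c)-O;X=P@ex;Z=P@ez
    col=[u for u in (312,318,322)]
    for u in col[1:2]:
        m=[(v,round(float(X[v,u]),1),round(float(Z[v,u]),1)) for v in range(60,150) if 20<X[v,u]<42]
        print(n,u,m)
E
```

```text
w4 318 [(79, 41.7, 47.9), (80, 41.7, 49.4), (81, 41.2, 49.5), (82, 40.2, 48.6), (83, 39.8, 49.2), (84, 38.6, 47.9), (85, 37.9, 47.8), (86, 35.7, 44.4), (87, 35.2, 44.8), (88, 34.6, 44.9), (89, 34.0, 45.0), (90, 34.0, 46.4), (91, 32.1, 43.8), (92, 32.8, 46.7), (93, 31.3, 44.9), (94, 27.3, 37.9)]
w24 318 [(86, 41.5, 46.8), (87, 41.3, 47.4), (88, 41.2, 48.3), (89, 40.9, 48.6), (90, 40.7, 49.3), (91, 39.7, 48.2), (92, 39.5, 48.7), (93, 38.5, 47.7), (94, 38.2, 48.1), (95, 35.8, 44.2), (96, 35.5, 44.5), (97, 34.8, 44.2), (98, 34.3, 44.2), (99, 33.7, 43.9), (100, 33.4, 44.5), (101, 33.2, 45.1), (102, 32.7, 45.1), (103, 32.9, 46.4), (104, 32.1, 45.9), (105, 29.2, 41.3)]
w34 318 [(103, 41.1, 47.8), (104, 40.8, 48.2), (105, 40.8, 49.1), (106, 39.8, 48.2), (107, 39.3, 48.2), (108, 38.9, 48.4), (109, 38.3, 48.3), (110, 35.5, 43.8), (111, 35.2, 44.2), (112, 34.4, 43.7), (114, 34.8, 46.3), (115, 33.2, 44.3), (116, 33.3, 45.5), (117, 32.2, 44.5), (118, 32.6, 46.2), (119, 31.7, 45.5), (120, 24.6, 33.7), (121, 24.0, 33.7), (122, 23.2, 33.3), (123, 22.4, 32.8), (124, 23.1, 35.1), (125, 22.1, 34.3), (126, 21.2, 33.8), (127, 20.6, 33.7), (128, 20.5, 34.5)]
```

```bash
python3 - <<'E'
from h import *
ex=np.array([0,.866,.5]);ez=np.array([0,-.5,.866]);O=np.array([503,-69,51.1])
for n in ("w24","w21","w22","w32","w33","w34"):
    c=load(n);P=dpts(c)-O;X=P@ex;Z=P@ez
    m=(c["depth"]>0)&(abs(P[...,0])<6)&(Z>43)&(Z<46.5)&(X>20)&(X<37)
    # knob: far end
    k=(c["depth"]>0)&(abs(P[...,0])<5)&(X>45)&(X<75)&(Z>30)&(Z<60)
    print(n,m.sum(),"nose top x p5",np.percentile(X[m],5).round(1) if m.any() else None,"knob max x",np.percentile(X[k],[95,99]).round(1) if k.any() else None, [(x,round(float(np.median(Z[k&(abs(X-x)<1)])),1)) for x in range(46,70,2) if (k&(abs(X-x)<1)).any()])
E
```

```text
w24 233 nose top x p5 32.1 knob max x [65.5 65.7] [(46, 48.3), (48, 48.2), (50, 48.4), (52, 48.1), (54, 44.8), (56, 44.3), (58, 43.9), (60, 45.3), (62, 45.3), (64, 45.3), (66, 41.2)]
w21 361 nose top x p5 29.6 knob max x [68.6 68.9] [(46, 48.2), (48, 48.1), (50, 48.2), (52, 48.0), (54, 46.1), (56, 44.2), (58, 44.2), (60, 44.3), (62, 45.2), (64, 45.3), (66, 45.4), (68, 41.7)]
w22 0 nose top x p5 None knob max x [69.8 70.1] [(46, 48.2), (48, 48.2), (50, 48.2), (52, 48.0), (54, 46.3), (56, 44.2), (58, 44.2), (60, 44.1), (62, 44.2), (64, 45.5), (66, 45.5), (68, 44.9)]
w32 278 nose top x p5 31.8 knob max x [65.9 66.2] [(46, 48.2), (48, 48.2), (50, 48.2), (52, 48.0), (54, 46.4), (56, 44.2), (58, 44.3), (60, 45.4), (62, 45.5), (64, 44.7), (66, 41.1)]
w33 239 nose top x p5 31.7 knob max x [65.8 66.2] [(46, 48.2), (48, 48.2), (50, 48.3), (52, 47.9), (54, 46.4), (56, 44.2), (58, 44.3), (60, 45.4), (62, 45.4), (64, 44.8), (66, 41.0)]
w34 240 nose top x p5 31.8 knob max x [65.5 65.8] [(46, 48.2), (48, 48.3), (50, 48.1), (52, 48.1), (54, 45.6), (56, 44.2), (58, 43.7), (60, 45.4), (62, 45.4), (64, 45.4), (66, 41.5)]
```

```bash
python3 - <<'E'
from h import *
from plant import read_camera
c=read_camera("top"); o=load("top0")
d=cv2.absdiff(c["pixels"],o["pixels"]).max(-1); m=(d>60).astype(np.uint8)
n,l,st,ce=cv2.connectedComponentsWithStats(m)
print([(st[i].tolist()) for i in range(1,n) if st[i,4]>12])
cv2.imwrite("pics/topend.png",c["pixels"][180:340,180:460,::-1].repeat(2,0).repeat(2,1))
E
```

```text
[[186, 202, 174, 209, 8071], [396, 211, 23, 29, 396], [191, 234, 22, 28, 353], [356, 261, 24, 29, 266], [308, 271, 5, 5, 17], [213, 298, 7, 9, 19], [180, 332, 7, 5, 13], [293, 339, 10, 13, 52], [290, 354, 5, 4, 13], [239, 360, 44, 2, 55], [243, 379, 17, 15, 55], [227, 381, 24, 32, 157], [190, 413, 24, 4, 75], [216, 415, 49, 50, 846], [179, 418, 11, 3, 14], [188, 421, 45, 59, 1688], [135, 422, 53, 58, 424]]
```

View pics/topend.png

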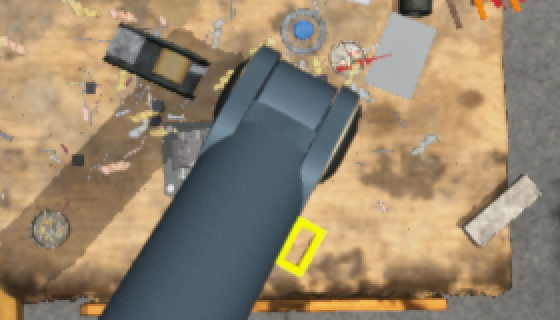

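```bash
python3 -c "
from plant import bot,status
print(status.get_state()['time_s']); print(bot.close_job())"
```

```text
34.0
the job is handed in; nothing more can be done
None
```

I loaded the die block, then the white spacer frame, then the guide plate into the nest, and handed the job in at 34.0 s. I gripped each part off-centre, tilted it to roughly 30° by pressing its end on the nest's housing, and pushed it down the pocket past the catch.

**Seating:** after release, wrist depth put the die block and frame tops at 16 and 26 mm above the floor. The guide plate's top read 33.6–33.8 mm, against 34 mm for the full stack. It read the same at both ends and on both sides.

**Catch:** the catch's knob read 65.5 mm along the pocket, the same as when shut; it had read 69.8 mm while pushed back. The nose itself was edge-on to the camera, so I judged the catch shut from the knob and the nose's top edge.

**Other things on the bench:** the last top picture, compared with the first, shows changes only where the three parts lay and where the arm and its shadow are. The arm hid the tweezers there, but the wrist picture shows them in place. The yellow frame was not touched.

**Readings that disagreed:** the top and wrist cameras differed by 2–4 mm on part positions. The jaws' self-centring and the pocket's flare took that up. The highest wrist force I read was about 18 N, on the guide plate's last push.

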